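# Open the sealer jug for a timed stir

### The job

Get the white jug on the bench stirrer ready for a vented stir: press its red safety cap down firmly and, keeping it pressed, turn it anticlockwise until it is free, then lift it off and stand it right way up in the clear end of the black tray. Then put the blue splash cover on the open mouth of the jug, seated flat, and last turn the black timer dial exactly three clicks clockwise from off.

Things in the scene. Friction and masses are not known exactly. Their poses are not given: they have to be found in the camera images.
- stirrer: Grey bench stirrer, fixed to the bench, base 150 (x) x 320 (y) mm, deck 45 mm high; origin at the centre of its underside, x away from the robot at yaw 0, z up. The white jug (102 mm diameter, shoulder 145 mm above the bench, cannot turn or be lifted) stands on it with its axis at x 0, y +100 mm; the dial axis is at x 0, y -100 mm.
- jug_mouth (a point): Centre of the jug's mouth, at the top of the rim of its neck, 179 mm above the bench (hidden under the cap at first). The neck is 48 mm outside, 40 mm inside, 34 mm high and open at least 30 mm deep; two tabs reach out to 59 mm diameter.
- safety_cap: Red ribbed safety cap on the jug, 67 mm diameter, 57 mm high in all, 60 g; origin at the centre of its open lower edge, z up. Its flat top is 31 mm above the origin; on it stands a wing grip, 60 mm long (cap's x), 18 mm thick (cap's y), from 31 to 57 mm: pinch it across y, fingertips on or just above the flat top. See wing_end and cap_collar for how it opens.
- wing_end (a point): Point at one end of the wing grip: 30 mm along the cap's x, 50 mm above the cap's origin. Locked, the cap has about 3 degrees of play. Held down, it is turned anticlockwise seen from above by at least 40 degrees (60 is good; the next stop is at 125); then it lifts straight off.
- cap_collar (a joint): Black spring collar round the neck under the cap, in m: 0 = up, cap locked; grows as the cap is pressed down. The cap must be down by more than 4 mm (about 12 N) to turn; it stops at 7 mm (about 14 N). Freed, it is pushed up about 2 mm by the collar.
- splash_cover: Loose blue round splash cover, 68 mm diameter, 60 g; origin at the centre of the underside of its boss, z up. The boss (33 mm diameter, 10 mm high, tapered foot) goes loosely into the mouth; the disc (10 to 15 mm above the origin) lies on the neck's rim, the origin then 10 mm below jug_mouth. Upright black grip knob, 24 mm diameter, 15 to 40 mm above the origin. Starts standing on its boss.
- black_tray: Loose black plastic tray, 143 (x) x 203 (y) x 41 mm, 0.3 kg, origin at the centre of its underside. Flat inner floor 104 x 163 mm, 5 mm above the origin; walls slope outward, 38 mm high. Its +y half is partly covered by a heap of white tesserae; the clear end is at -y (35 mm from the middle is a good spot for the cap).
- timer_dial (a joint): Angle of the timer dial (rad), 0 = off (pointer at the red bar), grows clockwise seen from above; clicks every 25 degrees (0.436 rad) up to five; three clicks = 1.309. A sprung detent, about 0.1 N m to pass, pulls it into the nearest click when let go.
- dial_grip (a point): On the dial's axis, 28 mm above the dial's foot, 74 mm above the bench: height to hold the bar grip. The black bar grip is 52 mm long, 16 mm thick, from 55 to 82 mm above the bench, on a disc of 56 mm diameter; this point's x axis is the direction of the white pointer along the bar. At off the pointer lies along the stirrer's +y.
Not all that is in view belongs to the job. Several things have the shape of the safety_cap; the one meant has the colours described above. There is more than one size of the splash_cover; the one meant has the size given above.

How it is judged:
By the outcome, as a careful person would: the job done as asked, in the order asked, and still so for the second after the job is handed in, with the robot touching nothing.
It also fails if it takes over 72 s, if anything falls off the work surface, if the arm or the gripper's body presses on something with over 40 N, if the wrist force passes 120 N, or if a joint passes its speed limit or range.

### The arm

A 7-joint arm with a two-finger parallel gripper is mounted at the origin on a cart in front of the work surface, level with it; the furniture and walls round the work are solid. World frame = base frame: x ahead of the robot, y to its left, z up, the work surface at z = 0. Lengths are in m, angles in rad, forces in N, time in s.
With the tool pointing down it reaches from about 0.425 to 0.925 m from the base axis. Payload 6.8 kg.
Tool frame: the origin (TCP) lies on the mounting face of the last link; the fingertips stand 173 mm ahead of it and the grasp point (between the pads) lies 155 mm ahead of it; z points along the fingers, y is the line along which they close (so a half turn about z gives the same grasp; the last joint's range is limited). The gripper opens to 85 mm and grips with 20 to 120 N. Pads are 22 mm wide; open, the fingers measure 114 mm over their backs; the gripper's body (76 mm by 85 mm) begins 54 mm behind the grasp point. The pads swing forward as they close: fully open they stand 13 mm farther back than shut.
Start: joints at [1.181, 0.477, 0.022, 1.555, -0.011, 1.109, -0.083], TCP at [0.188, -0.648, 0.405] pointing down, gripper open.
Joint ranges: [-2.96, 2.96], [-0.34, 2.1], [-1.41, 1.46], [0.24, 2.44], [-1.37, 4.51], [0.17, 1.92], [-2.96, 2.96]. Speed limits (rad/s): [2.39, 2.39, 3.14, 3.14, 3.14, 3.14, 3.14].

### API

Orientations are given as a rotation vector (axis times angle).
In Python, from bench import r gives the robot as it stands.
- The arm moves only by the tool arm_command, never from a script. Its argument "plan" is a list of rows, each an object of numbers: "claw": the closure, from 0 (fully open) to 1 (shut); "tx", "ty", "tz": the shift along the tool's x, y, z in m; "ax", "ay", "az": the turn, a rotation vector about the tool's x, y, z in degrees. A call has exactly 10 rows; each row shifts and turns the commanded pose from where the row before left it, along the tool's axes as they then stand; what a row does not reach is not made up. A row lasts 1/12 s, in which the tool goes at most 41.7 mm and 7.16 degrees, less where a joint would pass 70% of its speed; a pose out of reach is approached as far as the arm can. A call is refused whole if a number of a shift passes 0.0417 or a number of a turn 7.16, either way. A call with a gripper value outside its range is refused whole. The fingers move at their own pace and stop on an object; "squeeze" is the grip in N (left out, the last holds). Time passes only in rows, so rows that do not move let the fingers close, or fill a call up. It gives the time, the measured TCP pose, the force, the opening and the grip force at its end, in the units of the state.
- r.get_obs(): the state, without advancing time (a new reading comes with each control period).
- r.grab_frame(name): name is "side" or "top" or "wrist"; returns the picture (400x640x3 uint8, red, green, blue); there is no depth.
- r.camera_model(name): a dict with "fx", "fy", "cx", "cy" (pixels), "position" and "orientation" of the camera in the world; the wrist camera has in their place "tool_from_camera" (4x4, takes a point from camera to tool coordinates, whose origin is the TCP and whose axes are the flange's). Camera axes: x right, y up, looking along -z (the intrinsics and any distortion apply to the point x, -y, -z); pixel columns grow to the right and rows downward; lengths in m; the calibration is good to about 2 mm. A picture is of the moment at which its call begins: read the wrist's pose just before it. camera_model takes no time and is no camera call.
- r.hand_in(): hands the job in; it is judged then, once.
Trained networks look in the newest picture that a camera, given by its name, has taken for a name from the list of things; names that differ only in an ending like _2 or _b are one class to them, and where a whole thing is asked for, a point or a joint stands for the part that bears it (a point fixed in the world has none). Each returns a list of dicts, best first, with "confidence" (0 to 1); they miss things now and then, are a little off and sometimes report something else, mostly with a low value. They report only what shows in the picture. A call takes as long as a camera call. They do not tell look-alikes from the thing itself.
- r.boxes_of(target, camera): "location" ([x, y, z] in m, in the coordinates of the camera as it stood for that picture, good to about 4 mm: the middle of the surface that is visible of it).
- r.tip_of(target, camera): "location" ([x, y, z] in m, in the coordinates of the camera as it stood for that picture, good to about 4 mm: a listed point, or the origin of a listed thing).
The state is a dict: "clock": time; "joints": joint angles; "qvel": joint speeds; "tau": joint torques, N m; "tcp_pos": TCP position; "orientation": TCP orientation; "contact_force": force on the tool from outside, world axes, zero at the start; "moment": the same for the moment, N m; "grip_width": finger opening in m; "gripper_force": force on a finger pad.
Only numpy, scipy, OpenCV 4.12 (cv2) and the standard library are available. Lean on these libraries where they do the work, as an engineer would, in place of code of your own. Each camera call takes 0.05 s, during which the arm holds its last target. There are 200 camera calls.

## Working session

There is one attempt and no reset: what is moved stays moved. The work goes in short steps, Python scripts to look and compute and a tool call to move; the robot and the scene stay as the last step left them, time stands still between calls to the robot, and variables do not carry over. Pictures are saved under pics/ and viewed, at most 10 in all, crops included, and the job is handed in when it is done.

Besides the shell and the picture viewer there is one more tool, called after "Request:" by a JSON object that holds its "op" and its "data", one argument or row to a line. arm_command: Moves the arm, as the interface text tells. Its arguments: {"type":"object","properties":{"plan":{"type":"array","items":{"type":"object","properties":{"claw":{"type":"number"},"tx":{"type":"number"},"ty":{"type":"number"},"tz":{"type":"number"},"ax":{"type":"number"},"ay":{"type":"number"},"az":{"type":"number"}}}},"squeeze":{"type":"number"}},"required":["plan"]}

```bash
mkdir -p pics
cat > h.py <<'E'
from bench import r
import numpy as np, cv2
from scipy.spatial.transform import Rotation as R
def pose(cam,o=None):
    m=r.camera_model(cam)
    if cam!='wrist':
        q=np.array(m['orientation'],float)
        Rm=R.from_rotvec(q).as_matrix() if q.shape==(3,) else (q if q.shape==(3,3) else R.from_quat(q).as_matrix())
        return Rm,np.array(m['position'])
    o=o or r.get_obs(); T=np.array(m['tool_from_camera']); Rt=R.from_rotvec(o['orientation']).as_matrix()
    return Rt@T[:3,:3], Rt@T[:3,3]+np.array(o['tcp_pos'])
def snap(cam,name=None):
    P=pose(cam); im=r.grab_frame(cam)
    if name: cv2.imwrite('pics/'+name,im[:,:,::-1])
    return im,P
def find(cam,P,names,f='tip_of'):
    for n in names:
        for d in getattr(r,f)(n,cam): print(cam,f,n,np.round(P[0]@np.array(d['location'])+P[1],3),round(d['confidence'],2))
def proj(cam,P,p):
    m=r.camera_model(cam); c=P[0].T@(np.array(p)-P[1]); return m['cx']+m['fx']*c[0]/-c[2], m['cy']+m['fy']*-c[1]/-c[2]
def st():
    o=r.get_obs(); print({k:np.round(v,3).tolist() for k,v in o.items() if k not in('qvel','tau')})
    print(np.round(R.from_rotvec(o['orientation']).as_matrix(),3).tolist())
E
python3 - <<'E'
from h import *
st()
for c in('top','side'):
    print(r.camera_model(c)); im,P=snap(c,c+'0.png')
    find(c,P,['stirrer','jug_mouth','safety_cap','wing_end','splash_cover','black_tray','dial_grip'])
im=np.vstack([cv2.imread('pics/top0.png'),cv2.imread('pics/side0.png')]);cv2.imwrite('pics/both.png',cv2.resize(im,None,fx=.75,fy=.75))
E
```

```text
{'clock': 0.0, 'joints': [1.181, 0.478, 0.022, 1.556, -0.012, 1.109, -0.083], 'tcp_pos': [0.188, -0.648, 0.404], 'orientation': [-3.109, -0.441, 0.001], 'contact_force': [-0.424, 0.382, 0.106], 'moment': [0.016, -0.002, 0.006], 'gripper_force': 0.0, 'grip_width': 0.085}
[[0.961, 0.278, -0.001], [0.278, -0.961, 0.002], [-0.0, -0.002, -1.0]]
{'fx': 456.0560796538298, 'fy': 456.0560796538298, 'cx': 317.34386104971617, 'cy': 204.14998821700812, 'position': array([0.29056568, 0.01096108, 1.52302057]), 'orientation': array([ 0.13014557, -0.15984407, -1.55004695])}
top tip_of stirrer [ 0.62  -0.028  0.001] 0.87
top tip_of jug_mouth [0.642 0.071 0.178] 0.81
top tip_of jug_mouth [0.663 0.054 0.211] 0.56
top tip_of safety_cap [0.642 0.07  0.157] 0.75
top tip_of safety_cap [ 0.652  0.221 -0.001] 0.66
top tip_of wing_end [0.624 0.205 0.049] 0.67
top tip_of wing_end [0.663 0.052 0.214] 0.58
top tip_of splash_cover [ 0.639 -0.34  -0.   ] 0.97
top tip_of splash_cover [ 0.508 -0.338 -0.   ] 0.71
top tip_of black_tray [0.466 0.345 0.001] 0.63
top tip_of dial_grip [ 0.614 -0.13   0.075] 0.46
{'fx': 379.0361279634127, 'fy': 379.0361279634127, 'cx': 318.14278743919067, 'cy': 199.68799914015733, 'position': array([0.44186304, 1.06673014, 0.69110746]), 'orientation': array([ 0.07334596, -1.58286665, -2.61690978])}
side tip_of stirrer [ 0.625 -0.036 -0.001] 0.65
side tip_of jug_mouth [0.641 0.068 0.178] 0.86
side tip_of safety_cap [0.64  0.071 0.158] 0.93
side tip_of safety_cap [0.651 0.216 0.002] 0.9
side tip_of wing_end [0.664 0.051 0.214] 0.87
side tip_of wing_end [0.626 0.205 0.048] 0.61
side tip_of splash_cover [ 0.512 -0.34   0.002] 0.61
side tip_of splash_cover [ 0.639 -0.339  0.001] 0.52
side tip_of black_tray [ 0.47   0.342 -0.001] 0.61
side tip_of dial_grip [ 0.609 -0.134  0.074] 0.41
```

View pics/both.png

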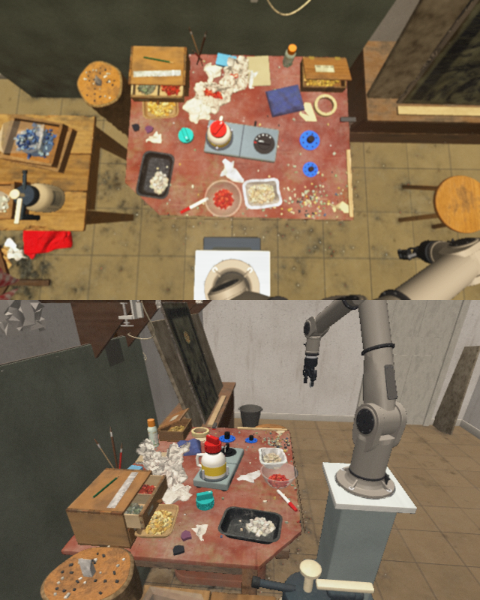

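Run:
```python
from h import *
im=cv2.imread('pics/top0.png')
c=im[50:300,160:480]; cv2.imwrite('pics/c1.png',cv2.resize(c,None,fx=2.4,fy=2.4,interpolation=cv2.INTER_CUBIC))
hsv=cv2.cvtColor(im,cv2.COLOR_BGR2HSV); P=pose('top')
for p in [(.639,-.34,.0125),(.51,-.339,.0125)]:
    u,v=map(int,proj('top',P,p)); w=hsv[v-22:v+22,u-22:u+22]; b=((w[...,0]>95)&(w[...,0]<130)&(w[...,1]>120)&(w[...,2]>60)).astype('uint8')
    k=cv2.findNonZero(b); print(p,u,v,cv2.boundingRect(k),cv2.minEnclosingCircle(k), 456/1.51*.068)
# tray dark mask
u,v=map(int,proj('top',P,(.468,.343,.038)));print(u,v)
w=hsv[v-50:v+50,u-50:u+50]; b=((w[...,2]<75)&(w[...,1]<120)).astype('uint8')
b=cv2.morphologyEx(b,cv2.MORPH_CLOSE,np.ones((25,25)))
cs=max(cv2.findContours(b,0,2)[0],key=cv2.contourArea); print(cv2.minAreaRect(cs), cv2.boundingRect(cs))
def back(u,v,z):
    m=r.camera_model('top'); d=P[0]@np.array([(u-m['cx'])/m['fx'],-(v-m['cy'])/m['fy'],-1]); return P[1]+d*(z-P[1][2])/d[2]
bx=cv2.boxPoints(cv2.minAreaRect(cs))+[u-50,v-50]
print(np.round([back(*q,.035) for q in bx],3))
```

```text
(0.639, -0.34, 0.0125) 412 186 (10, 11, 26, 25) ((22.302919387817383, 22.8211669921875), 12.882769584655762) 20.535099337748346
(0.51, -0.339, 0.0125) 413 224 (13, 15, 19, 19) ((22.05555534362793, 23.94444465637207), 9.452057838439941) 20.535099337748346
207 232
((49.548004150390625, 50.73600769042969), (40.159786224365234, 58.13777542114258), 10.304845809936523) (26, 21, 47, 60)
[[0.386 0.421 0.035]
 [0.574 0.399 0.035]
 [0.552 0.268 0.035]
 [0.364 0.292 0.035]]
```

View pics/c1.png

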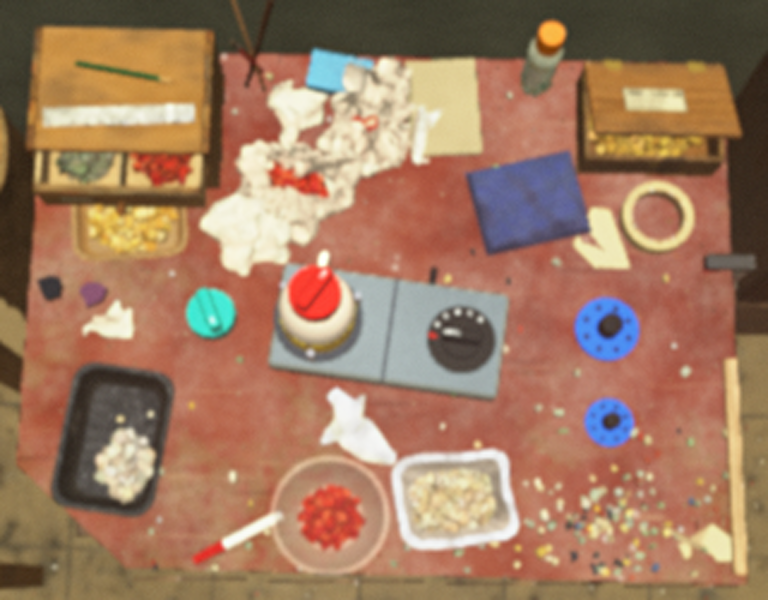

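Request:
{"op": "arm_command", "data": {
  "plan": [
    {"claw": 0, "tx": 0.0288, "ty": -0.0256, "tz": -0.0045},
    {"claw": 0, "tx": 0.0288, "ty": -0.0256, "tz": -0.0045},
    {"claw": 0, "tx": 0.0288, "ty": -0.0256, "tz": -0.0045},
    {"claw": 0, "tx": 0.0288, "ty": -0.0256, "tz": -0.0045},
    {"claw": 0, "tx": 0.0288, "ty": -0.0256, "tz": -0.0045},
    {"claw": 0, "tx": 0.0288, "ty": -0.0256, "tz": -0.0045},
    {"claw": 0, "tx": 0.0288, "ty": -0.0256, "tz": -0.0045},
    {"claw": 0, "tx": 0.0288, "ty": -0.0256, "tz": -0.0045},
    {"claw": 0, "tx": 0.0288, "ty": -0.0256, "tz": -0.0045},
    {"claw": 0, "tx": 0.0288, "ty": -0.0256, "tz": -0.0045}
  ]
}}

```text
invalid input at $.plan[0]: expected keys claw, tx, ty, tz, ax, ay, az
```

Run:
```python
from h import *
st(); print(r.camera_model('wrist'))
```

```text
{'clock': 0.8, 'joints': [1.181, 0.477, 0.022, 1.555, -0.012, 1.109, -0.083], 'tcp_pos': [0.188, -0.648, 0.405], 'orientation': [3.11, 0.441, 0.0], 'contact_force': [0.094, 0.16, -0.499], 'moment': [0.02, -0.022, -0.042], 'gripper_force': 0.0, 'grip_width': 0.085}
[[0.961, 0.278, 0.0], [0.278, -0.961, -0.0], [0.0, 0.0, -1.0]]
{'fx': 310.508384822436, 'fy': 310.508384822436, 'cx': 319.54047526383084, 'cy': 201.9580466130897, 'tool_from_camera': array([[ 3.37774003e-05,  9.60019078e-01,  2.79934580e-01,
         7.02988685e-02],
       [ 9.99999752e-01,  1.64622649e-04, -6.85225367e-04,
         1.19590123e-04],
       [-7.03912997e-04,  2.79934534e-01, -9.60018834e-01,
         3.08791806e-02],
       [ 0.00000000e+00,  0.00000000e+00,  0.00000000e+00,
         1.00000000e+00]])}
```

Request:
{"op": "arm_command", "data": {
  "plan": [
    {"claw": 0, "tx": 0.0288, "ty": -0.0256, "tz": -0.0045, "ax": 0, "ay": 0, "az": 0},
    {"claw": 0, "tx": 0.0288, "ty": -0.0256, "tz": -0.0045, "ax": 0, "ay": 0, "az": 0},
    {"claw": 0, "tx": 0.0288, "ty": -0.0256, "tz": -0.0045, "ax": 0, "ay": 0, "az": 0},
    {"claw": 0, "tx": 0.0288, "ty": -0.0256, "tz": -0.0045, "ax": 0, "ay": 0, "az": 0},
    {"claw": 0, "tx": 0.0288, "ty": -0.0256, "tz": -0.0045, "ax": 0, "ay": 0, "az": 0},
    {"claw": 0, "tx": 0.0288, "ty": -0.0256, "tz": -0.0045, "ax": 0, "ay": 0, "az": 0},
    {"claw": 0, "tx": 0.0288, "ty": -0.0256, "tz": -0.0045, "ax": 0, "ay": 0, "az": 0},
    {"claw": 0, "tx": 0.0288, "ty": -0.0256, "tz": -0.0045, "ax": 0, "ay": 0, "az": 0},
    {"claw": 0, "tx": 0.0288, "ty": -0.0256, "tz": -0.0045, "ax": 0, "ay": 0, "az": 0},
    {"claw": 0, "tx": 0.0288, "ty": -0.0256, "tz": -0.0045, "ax": 0, "ay": 0, "az": 0}
  ]
}}

```text
clock: 1.63
tcp_pos: [0.3938, -0.3206, 0.4503]
orientation: [3.11, 0.441, 0.001]
contact_force: [0.0, -0.4, -0.2]
grip_width: 0.0855
gripper_force: 0.0
```

Request:
{"op": "arm_command", "data": {
  "plan": [
    {"claw": 0, "tx": 0.0288, "ty": -0.0256, "tz": -0.0045, "ax": 0, "ay": 0, "az": 0},
    {"claw": 0, "tx": 0.0288, "ty": -0.0256, "tz": -0.0045, "ax": 0, "ay": 0, "az": 0},
    {"claw": 0, "tx": 0.0288, "ty": -0.0256, "tz": -0.0045, "ax": 0, "ay": 0, "az": 0},
    {"claw": 0, "tx": 0.0288, "ty": -0.0256, "tz": -0.0045, "ax": 0, "ay": 0, "az": 0},
    {"claw": 0, "tx": 0.0288, "ty": -0.0256, "tz": -0.0045, "ax": 0, "ay": 0, "az": 0},
    {"claw": 0, "tx": 0.0288, "ty": -0.0256, "tz": -0.0045, "ax": 0, "ay": 0, "az": 0},
    {"claw": 0, "tx": 0.0288, "ty": -0.0256, "tz": -0.0045, "ax": 0, "ay": 0, "az": 0},
    {"claw": 0, "tx": 0.0288, "ty": -0.0256, "tz": -0.0045, "ax": 0, "ay": 0, "az": 0},
    {"claw": 0, "tx": 0.0288, "ty": -0.0256, "tz": -0.0045, "ax": 0, "ay": 0, "az": 0},
    {"claw": 0, "tx": 0.0288, "ty": -0.0256, "tz": -0.0045, "ax": 0, "ay": 0, "az": 0}
  ]
}}

```text
clock: 2.47
tcp_pos: [0.5993, 0.0052, 0.4952]
orientation: [3.11, 0.44, 0.001]
contact_force: [-0.5, -0.1, -1.0]
grip_width: 0.0854
gripper_force: 0.0
```

Request:
{"op": "arm_command", "data": {
  "plan": [
    {"claw": 0, "tx": 0.0288, "ty": -0.0256, "tz": -0.0045, "ax": 0, "ay": 0, "az": 0},
    {"claw": 0, "tx": 0.0288, "ty": -0.0256, "tz": -0.0045, "ax": 0, "ay": 0, "az": 0},
    {"claw": 0, "tx": 0, "ty": 0, "tz": 0, "ax": 0, "ay": 0, "az": -7.1},
    {"claw": 0, "tx": 0, "ty": 0, "tz": 0, "ax": 0, "ay": 0, "az": -7.1},
    {"claw": 0, "tx": 0, "ty": 0, "tz": 0, "ax": 0, "ay": 0, "az": -7.1},
    {"claw": 0, "tx": 0, "ty": 0, "tz": 0, "ax": 0, "ay": 0, "az": -7.1},
    {"claw": 0, "tx": 0, "ty": 0, "tz": 0, "ax": 0, "ay": 0, "az": -7.1},
    {"claw": 0, "tx": 0, "ty": 0, "tz": 0, "ax": 0, "ay": 0, "az": -7.1},
    {"claw": 0, "tx": 0, "ty": 0, "tz": 0, "ax": 0, "ay": 0, "az": -7.1},
    {"claw": 0, "tx": 0, "ty": 0, "tz": 0, "ax": 0, "ay": 0, "az": -7.1}
  ]
}}

```text
clock: 3.3
tcp_pos: [0.6397, 0.0687, 0.5037]
orientation: [2.521, 1.875, -0.0]
contact_force: [0.1, -0.1, -0.6]
grip_width: 0.0851
gripper_force: 0.0
```

Run:
```python
from h import *
st()
```

```text
{'clock': 3.3, 'joints': [0.22, 0.416, -0.594, 1.48, 0.236, 1.318, -0.685], 'tcp_pos': [0.64, 0.069, 0.504], 'orientation': [2.521, 1.875, -0.0], 'contact_force': [0.1, -0.059, -0.567], 'moment': [-0.008, 0.001, 0.018], 'gripper_force': 0.0, 'grip_width': 0.085}
[[0.288, 0.958, 0.0], [0.958, -0.288, -0.0], [-0.0, 0.0, -1.0]]
```

Request:
{"op": "arm_command", "data": {
  "plan": [
    {"claw": 0, "tx": 0, "ty": 0, "tz": 0, "ax": 0, "ay": 0, "az": -7.1},
    {"claw": 0, "tx": 0, "ty": 0, "tz": 0, "ax": 0, "ay": 0, "az": -7.1},
    {"claw": 0, "tx": 0, "ty": 0, "tz": 0, "ax": 0, "ay": 0, "az": -7.1},
    {"claw": 0, "tx": 0, "ty": 0, "tz": 0, "ax": 0, "ay": 0, "az": -7.1},
    {"claw": 0, "tx": 0, "ty": 0, "tz": 0, "ax": 0, "ay": 0, "az": -7.1},
    {"claw": 0, "tx": 0, "ty": 0, "tz": 0, "ax": 0, "ay": 0, "az": -7.1},
    {"claw": 0, "tx": 0, "ty": 0, "tz": 0, "ax": 0, "ay": 0, "az": -7.1},
    {"claw": 0, "tx": 0, "ty": 0, "tz": 0, "ax": 0, "ay": 0, "az": -7.1},
    {"claw": 0, "tx": 0, "ty": 0, "tz": 0, "ax": 0, "ay": 0, "az": -7.1},
    {"claw": 0, "tx": 0, "ty": 0, "tz": 0, "ax": 0, "ay": 0, "az": -3.8}
  ]
}}

```text
clock: 4.13
tcp_pos: [0.6398, 0.0685, 0.5036]
orientation: [1.049, 2.961, -0.0]
contact_force: [-0.2, 0.2, 0.5]
grip_width: 0.0853
gripper_force: 0.0
```

Run:
```python
from h import *
st(); im,P=snap('wrist','w1.png'); find('wrist',P,['safety_cap','wing_end','jug_mouth','black_tray','dial_grip','stirrer'])
```

```text
{'clock': 4.133, 'joints': [0.369, 0.472, -0.829, 1.469, 0.351, 1.354, 0.409], 'tcp_pos': [0.64, 0.068, 0.504], 'orientation': [1.049, 2.961, -0.0], 'contact_force': [-0.168, 0.151, 0.461], 'moment': [0.015, -0.023, -0.004], 'gripper_force': 0.0, 'grip_width': 0.085}
[[-0.777, 0.63, -0.0], [0.63, 0.777, -0.0], [-0.0, -0.0, -1.0]]
wrist tip_of safety_cap [0.635 0.066 0.16 ] 0.81
wrist tip_of wing_end [0.62  0.21  0.048] 0.93
wrist tip_of wing_end [0.66  0.054 0.209] 0.83
wrist tip_of jug_mouth [0.66  0.052 0.208] 0.61
wrist tip_of dial_grip [ 0.614 -0.131  0.076] 0.72
wrist tip_of stirrer [ 0.627 -0.031  0.005] 0.59
```

View pics/w1.png

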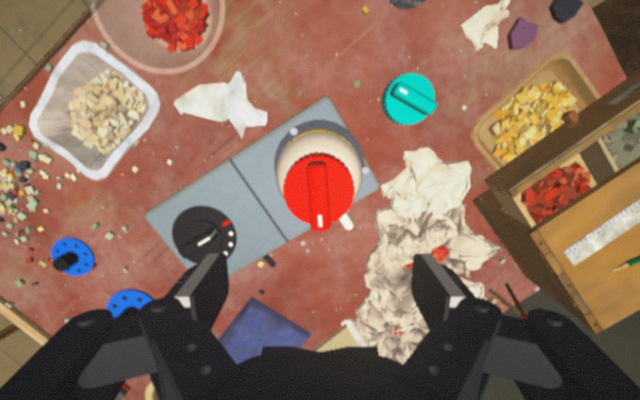

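```bash
cat >> h.py <<'E'
def capfit(cam,P,im,x0,z=.158,lohi=None,wing=-39):
    from scipy.optimize import least_squares
    h=cv2.cvtColor(im,cv2.COLOR_RGB2HSV); m=(((h[...,0]<6)|(h[...,0]>174))&(h[...,1]>170)&(h[...,2]>90)).astype('uint8')
    n,l,s,c=cv2.connectedComponentsWithStats(m); u,v=proj(cam,P,(*x0,z+.03)); i=1+np.argmin(np.hypot(*(c[1:]-[u,v]).T)+1e3*(s[1:,4]<200))
    b=np.array([s[i,0],s[i,1],s[i,0]+s[i,2],s[i,1]+s[i,3]]); t=np.linspace(0,6.28,60)
    def f(q):
        pts=[(q[0]+.0335*np.cos(a),q[1]+.0335*np.sin(a),q[2]+k) for k in(0.002,.031) for a in t]
        w=np.radians(wing); X=np.array([np.cos(w),np.sin(w)]);Y=np.array([-X[1],X[0]])
        pts+=[(q[0]+(.03*a*X+.009*c_*Y)[0],q[1]+(.03*a*X+.009*c_*Y)[1],q[2]+.057) for a in(-1,1) for c_ in(-1,1)]
        e=np.array([proj(cam,P,p) for p in pts]); return np.r_[e.min(0),e.max(0)]-b
    o=least_squares(f,[*x0,z],x_scale=.01); print('capfit',np.round(o.x,4),b,np.round(o.fun,1)); return o.x
E
python3 - <<'E'
from h import *
im,P=snap('wrist'); capfit('wrist',P,im,(.64,.069))
im,P=snap('top'); find('top',P,['safety_cap'])
E
```

```text
capfit [0.6418 0.0646 0.1513] [284 154 353 232] [-0.1  0.1  0.1 -0.1]
top tip_of safety_cap [ 0.653  0.219 -0.003] 0.87
top tip_of safety_cap [0.641 0.069 0.16 ] 0.67
```

Request:
{"op": "arm_command", "data": {
  "plan": [
    {"claw": 0, "tx": 0, "ty": 0, "tz": 0.023, "ax": 0, "ay": 0, "az": 0},
    {"claw": 0, "tx": 0, "ty": 0, "tz": 0.023, "ax": 0, "ay": 0, "az": 0},
    {"claw": 0, "tx": 0, "ty": 0, "tz": 0.023, "ax": 0, "ay": 0, "az": 0},
    {"claw": 0, "tx": 0, "ty": 0, "tz": 0.023, "ax": 0, "ay": 0, "az": 0},
    {"claw": 0, "tx": 0, "ty": 0, "tz": 0.023, "ax": 0, "ay": 0, "az": 0},
    {"claw": 0.3, "tx": 0, "ty": 0, "tz": 0.02, "ax": 0, "ay": 0, "az": 0},
    {"claw": 0.7, "tx": 0, "ty": 0, "tz": 0, "ax": 0, "ay": 0, "az": 0},
    {"claw": 1, "tx": 0, "ty": 0, "tz": 0, "ax": 0, "ay": 0, "az": 0},
    {"claw": 1, "tx": 0, "ty": 0, "tz": 0, "ax": 0, "ay": 0, "az": 0},
    {"claw": 1, "tx": 0, "ty": 0, "tz": 0, "ax": 0, "ay": 0, "az": 0}
  ],
  "squeeze": 60
}}

```text
clock: 5.47
tcp_pos: [0.6403, 0.0692, 0.3706]
orientation: [1.057, 2.956, 0.002]
contact_force: [-0.4, 0.5, 0.3]
grip_width: 0.0254
gripper_force: 0.0
```

Run:
```python
from h import *
st();im,P=snap('side','s2.png'); u,v=map(int,proj('side',P,(.64,.069,.19))); im=im[v-50:v+50,u-65:u+65]; cv2.imwrite('pics/s2.png',cv2.resize(im[:,:,::-1],None,fx=5,fy=5,interpolation=cv2.INTER_CUBIC))
```

```text
{'clock': 5.467, 'joints': [0.343, 0.576, -0.783, 1.629, 0.442, 1.119, 0.328], 'tcp_pos': [0.64, 0.069, 0.371], 'orientation': [1.057, 2.956, 0.002], 'contact_force': [-0.42, 0.485, 0.293], 'moment': [0.026, -0.036, 0.032], 'gripper_force': 0.0, 'grip_width': 0.025}
[[-0.773, 0.634, 0.003], [0.634, 0.773, 0.001], [-0.002, 0.002, -1.0]]
```

View pics/s2.png

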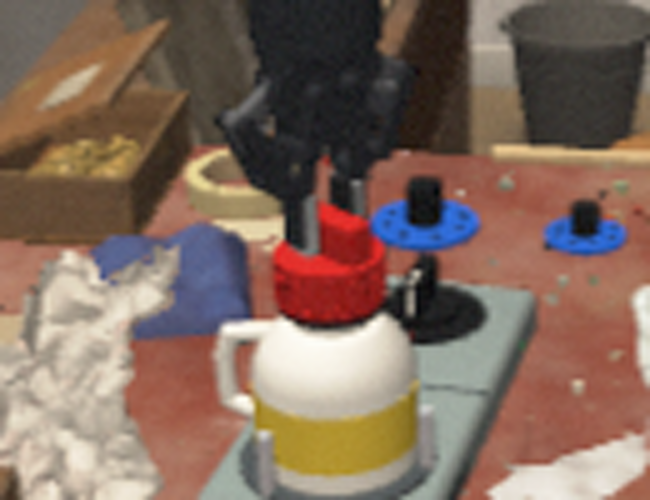

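Request:
{"op": "arm_command", "data": {
  "plan": [
    {"claw": 0.6, "tx": 0, "ty": 0, "tz": 0.002, "ax": 0, "ay": 0, "az": 0},
    {"claw": 0.6, "tx": 0, "ty": 0, "tz": 0.002, "ax": 0, "ay": 0, "az": 0},
    {"claw": 0.6, "tx": 0, "ty": 0, "tz": 0.002, "ax": 0, "ay": 0, "az": 0},
    {"claw": 0.6, "tx": 0, "ty": 0, "tz": 0.001, "ax": 0, "ay": 0, "az": 0},
    {"claw": 1, "tx": 0, "ty": 0, "tz": 0, "ax": 0, "ay": 0, "az": 0},
    {"claw": 1, "tx": 0, "ty": 0, "tz": 0, "ax": 0, "ay": 0, "az": 0},
    {"claw": 1, "tx": 0, "ty": 0, "tz": 0, "ax": 0, "ay": 0, "az": 0},
    {"claw": 1, "tx": 0, "ty": 0, "tz": 0, "ax": 0, "ay": 0, "az": 0},
    {"claw": 1, "tx": 0, "ty": 0, "tz": 0, "ax": 0, "ay": 0, "az": 0},
    {"claw": 1, "tx": 0, "ty": 0, "tz": 0, "ax": 0, "ay": 0, "az": 0}
  ],
  "squeeze": 60
}}

```text
clock: 6.35
tcp_pos: [0.6399, 0.0686, 0.363]
orientation: [1.058, 2.957, -0.001]
contact_force: [-3.2, -2.9, 8.3]
grip_width: 0.0172
gripper_force: 61.4
```

Request:
{"op": "arm_command", "data": {
  "plan": [
    {"claw": 1, "tx": 0, "ty": 0, "tz": 0.001, "ax": 0, "ay": 0, "az": 0},
    {"claw": 1, "tx": 0, "ty": 0, "tz": 0.001, "ax": 0, "ay": 0, "az": 0},
    {"claw": 1, "tx": 0, "ty": 0, "tz": 0.001, "ax": 0, "ay": 0, "az": 0},
    {"claw": 1, "tx": 0, "ty": 0, "tz": 0.001, "ax": 0, "ay": 0, "az": 0},
    {"claw": 1, "tx": 0, "ty": 0, "tz": 0.001, "ax": 0, "ay": 0, "az": 0},
    {"claw": 1, "tx": 0, "ty": 0, "tz": 0.001, "ax": 0, "ay": 0, "az": 0},
    {"claw": 1, "tx": 0, "ty": 0, "tz": 0, "ax": 0, "ay": 0, "az": 0},
    {"claw": 1, "tx": 0, "ty": 0, "tz": 0, "ax": 0, "ay": 0, "az": 0},
    {"claw": 1, "tx": 0, "ty": 0, "tz": 0, "ax": 0, "ay": 0, "az": 0},
    {"claw": 1, "tx": 0, "ty": 0, "tz": 0, "ax": 0, "ay": 0, "az": 0}
  ]
}}

```text
clock: 7.18
tcp_pos: [0.6399, 0.0688, 0.3591]
orientation: [1.058, 2.955, -0.002]
contact_force: [-8.9, -5.2, 21.6]
grip_width: 0.0167
gripper_force: 63.7
```

Request:
{"op": "arm_command", "data": {
  "plan": [
    {"claw": 1, "tx": 0, "ty": -0.001, "tz": 0.001, "ax": 0, "ay": 0, "az": 0},
    {"claw": 1, "tx": 0, "ty": -0.001, "tz": 0.001, "ax": 0, "ay": 0, "az": 0},
    {"claw": 1, "tx": 0, "ty": 0, "tz": 0.001, "ax": 0, "ay": 0, "az": 0},
    {"claw": 1, "tx": 0, "ty": 0, "tz": 0.001, "ax": 0, "ay": 0, "az": 0},
    {"claw": 1, "tx": 0, "ty": 0, "tz": 0, "ax": 0, "ay": 0, "az": 0},
    {"claw": 1, "tx": 0, "ty": 0, "tz": 0, "ax": 0, "ay": 0, "az": 0},
    {"claw": 1, "tx": 0, "ty": 0, "tz": 0, "ax": 0, "ay": 0, "az": 0},
    {"claw": 1, "tx": 0, "ty": 0, "tz": 0, "ax": 0, "ay": 0, "az": 0},
    {"claw": 1, "tx": 0, "ty": 0, "tz": 0, "ax": 0, "ay": 0, "az": 0},
    {"claw": 1, "tx": 0, "ty": 0, "tz": 0, "ax": 0, "ay": 0, "az": 0}
  ]
}}

```text
clock: 8.02
tcp_pos: [0.6392, 0.0686, 0.359]
orientation: [1.056, 2.952, 0.002]
contact_force: [-14.3, -5.5, 40.6]
grip_width: 0.017
gripper_force: 67.4
```

Request:
{"op": "arm_command", "data": {
  "plan": [
    {"claw": 1, "tx": 0, "ty": -0.001, "tz": -0.0015, "ax": 0, "ay": 0, "az": -3},
    {"claw": 1, "tx": 0, "ty": 0, "tz": 0, "ax": 0, "ay": 0, "az": -5},
    {"claw": 1, "tx": 0, "ty": 0, "tz": 0, "ax": 0, "ay": 0, "az": -5},
    {"claw": 1, "tx": 0, "ty": 0, "tz": 0, "ax": 0, "ay": 0, "az": -5},
    {"claw": 1, "tx": 0, "ty": 0, "tz": 0, "ax": 0, "ay": 0, "az": 0},
    {"claw": 1, "tx": 0, "ty": 0, "tz": 0, "ax": 0, "ay": 0, "az": 0},
    {"claw": 1, "tx": 0, "ty": 0, "tz": 0, "ax": 0, "ay": 0, "az": 0},
    {"claw": 1, "tx": 0, "ty": 0, "tz": 0, "ax": 0, "ay": 0, "az": 0},
    {"claw": 1, "tx": 0, "ty": 0, "tz": 0, "ax": 0, "ay": 0, "az": 0},
    {"claw": 1, "tx": 0, "ty": 0, "tz": 0, "ax": 0, "ay": 0, "az": 0}
  ]
}}

```text
clock: 8.85
tcp_pos: [0.6394, 0.0679, 0.359]
orientation: [0.581, 3.079, 0.004]
contact_force: [-5.7, -1.8, 28.6]
grip_width: 0.0171
gripper_force: 65.4
```

Run:
```python
from h import *
st();im,P=snap('side'); u,v=map(int,proj('side',P,(.64,.069,.19))); im=im[v-50:v+50,u-65:u+65]; cv2.imwrite('pics/s3.png',cv2.resize(im[:,:,::-1],None,fx=5,fy=5,interpolation=cv2.INTER_CUBIC))
```

```text
{'clock': 8.85, 'joints': [0.385, 0.609, -0.848, 1.641, 0.501, 1.113, 0.6], 'tcp_pos': [0.639, 0.068, 0.359], 'orientation': [0.581, 3.079, 0.004], 'contact_force': [-5.666, -1.801, 28.553], 'moment': [-0.35, 1.231, 0.171], 'gripper_force': 65.376, 'grip_width': 0.017}
[[-0.931, 0.364, 0.008], [0.364, 0.931, 0.001], [-0.007, 0.004, -1.0]]
```

View pics/s3.png

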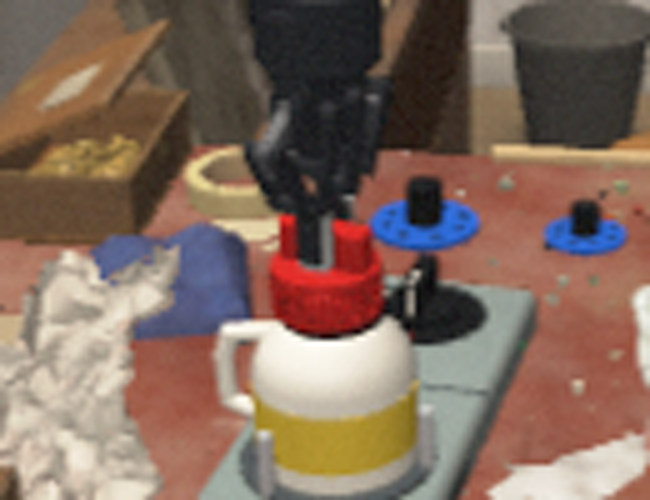

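Request:
{"op": "arm_command", "data": {
  "plan": [
    {"claw": 1, "tx": 0, "ty": 0, "tz": 0, "ax": 0, "ay": 0, "az": -5},
    {"claw": 1, "tx": 0, "ty": 0, "tz": 0, "ax": 0, "ay": 0, "az": -5},
    {"claw": 1, "tx": 0, "ty": 0, "tz": 0, "ax": 0, "ay": 0, "az": -5},
    {"claw": 1, "tx": 0, "ty": 0, "tz": 0, "ax": 0, "ay": 0, "az": -5},
    {"claw": 1, "tx": 0, "ty": 0, "tz": 0, "ax": 0, "ay": 0, "az": -5},
    {"claw": 1, "tx": 0, "ty": 0, "tz": 0, "ax": 0, "ay": 0, "az": -5},
    {"claw": 1, "tx": 0, "ty": 0, "tz": 0, "ax": 0, "ay": 0, "az": -5},
    {"claw": 1, "tx": 0, "ty": 0, "tz": 0, "ax": 0, "ay": 0, "az": -5},
    {"claw": 1, "tx": 0, "ty": 0, "tz": 0, "ax": 0, "ay": 0, "az": -5},
    {"claw": 1, "tx": 0, "ty": 0, "tz": 0, "ax": 0, "ay": 0, "az": 0}
  ]
}}

```text
clock: 9.73
tcp_pos: [0.639, 0.0678, 0.359]
orientation: [-0.647, 3.068, 0.001]
contact_force: [-7.7, -3.8, 31.3]
grip_width: 0.0172
gripper_force: 64.9
```

Request:
{"op": "arm_command", "data": {
  "plan": [
    {"claw": 1, "tx": 0, "ty": 0, "tz": 0, "ax": 0, "ay": 0, "az": 0},
    {"claw": 1, "tx": 0, "ty": 0, "tz": 0, "ax": 0, "ay": 0, "az": 0},
    {"claw": 1, "tx": 0, "ty": 0, "tz": -0.004, "ax": 0, "ay": 0, "az": 0},
    {"claw": 1, "tx": 0, "ty": 0, "tz": -0.004, "ax": 0, "ay": 0, "az": 0},
    {"claw": 1, "tx": 0, "ty": 0, "tz": -0.004, "ax": 0, "ay": 0, "az": 0},
    {"claw": 1, "tx": 0, "ty": 0, "tz": -0.004, "ax": 0, "ay": 0, "az": 0},
    {"claw": 1, "tx": 0, "ty": 0, "tz": -0.004, "ax": 0, "ay": 0, "az": 0},
    {"claw": 1, "tx": 0, "ty": 0, "tz": 0, "ax": 0, "ay": 0, "az": 0},
    {"claw": 1, "tx": 0, "ty": 0, "tz": 0, "ax": 0, "ay": 0, "az": 0},
    {"claw": 1, "tx": 0, "ty": 0, "tz": 0, "ax": 0, "ay": 0, "az": 0}
  ]
}}

```text
clock: 10.57
tcp_pos: [0.6377, 0.0662, 0.3726]
orientation: [0.643, -3.074, 0.0]
contact_force: [-0.3, -0.8, -1.2]
grip_width: 0.0171
gripper_force: 60.0
```

Request:
{"op": "arm_command", "data": {
  "plan": [
    {"claw": 1, "tx": 0, "ty": 0, "tz": -0.02, "ax": 0, "ay": 0, "az": 0},
    {"claw": 1, "tx": 0, "ty": 0, "tz": -0.025, "ax": 0, "ay": 0, "az": 0},
    {"claw": 1, "tx": 0, "ty": 0, "tz": -0.025, "ax": 0, "ay": 0, "az": 0},
    {"claw": 1, "tx": 0, "ty": 0.015, "tz": 0, "ax": 0, "ay": 0, "az": 0},
    {"claw": 1, "tx": 0.002, "ty": 0.035, "tz": 0, "ax": 0, "ay": 0, "az": 0},
    {"claw": 1, "tx": 0.002, "ty": 0.035, "tz": 0, "ax": 0, "ay": 0, "az": 0},
    {"claw": 1, "tx": 0.002, "ty": 0.035, "tz": 0, "ax": 0, "ay": 0, "az": 0},
    {"claw": 1, "tx": 0.002, "ty": 0.035, "tz": 0, "ax": 0, "ay": 0, "az": 0},
    {"claw": 1, "tx": 0.002, "ty": 0.035, "tz": 0, "ax": 0, "ay": 0, "az": 0},
    {"claw": 1, "tx": 0, "ty": 0.035, "tz": 0, "ax": 0, "ay": 0, "az": 0}
  ]
}}

```text
clock: 11.4
tcp_pos: [0.5369, 0.2699, 0.4424]
orientation: [0.644, -3.074, 0.001]
contact_force: [1.3, 0.3, -1.3]
grip_width: 0.017
gripper_force: 60.5
```

Run:
```python
from h import *
st();im,P=snap('wrist','w4.png'); find('wrist',P,['black_tray','safety_cap'])
im,P=snap('side'); find('side',P,['jug_mouth','safety_cap','black_tray'])
im,P=snap('top'); find('top',P,['jug_mouth','black_tray'])
```

```text
{'clock': 11.4, 'joints': [0.209, 0.545, -1.102, 1.644, 0.505, 1.272, 0.994], 'tcp_pos': [0.537, 0.27, 0.442], 'orientation': [0.644, -3.074, 0.001], 'contact_force': [1.321, 0.342, -1.305], 'moment': [0.007, -0.028, -0.031], 'gripper_force': 60.544, 'grip_width': 0.017}
[[-0.916, -0.401, -0.001], [-0.401, 0.916, -0.001], [0.001, -0.001, -1.0]]
wrist tip_of safety_cap [0.652 0.221 0.002] 0.93
wrist tip_of safety_cap [0.536 0.271 0.238] 0.56
side tip_of jug_mouth [0.641 0.069 0.176] 0.88
side tip_of safety_cap [ 0.653  0.219 -0.   ] 0.94
side tip_of safety_cap [0.538 0.276 0.234] 0.92
side tip_of black_tray [0.468 0.341 0.   ] 0.97
top tip_of jug_mouth [0.641 0.071 0.178] 0.75
top tip_of black_tray [0.47  0.346 0.002] 0.9
```

View pics/w4.png

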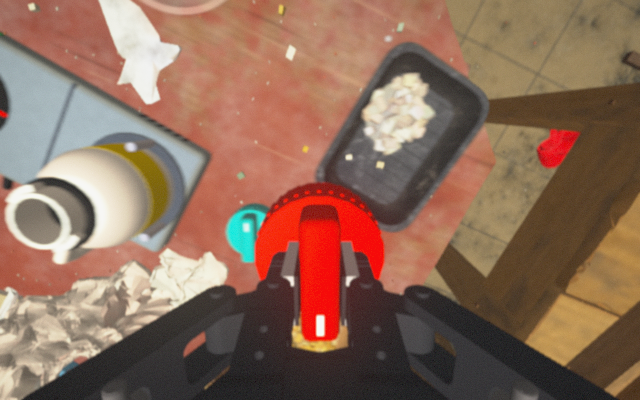

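```bash
cat >> h.py <<'E'
def back(cam,P,u,v,z):
    m=r.camera_model(cam); d=P[0]@np.array([(u-m['cx'])/m['fx'],-(v-m['cy'])/m['fy'],-1]); return P[1]+d*(z-P[1][2])/d[2]
E
python3 - <<'E'
from h import *
P=pose('wrist'); T=np.array([.469,.344]); X=np.array([.993,-.116]); Y=np.array([.116,.993])
for n,q,z in [('s1',(348,157),.008),('s2',(380,163),.008),('cornerR',(488,100),.04),('cornerTop',(400,44),.04),('cornerL',(320,170),.04),('cornerBot',(390,228),.04),('heapend',(375,140),.012),('heapend2',(405,148),.012)]:
    p=back('wrist',P,*q,z)[:2]; print(n,np.round(p,3),'toward clear',round((p-T)@X,3),'lat',round((p-T)@Y,3))
im=cv2.imread('pics/top0.png'); PT=pose('top')
for u,v in [(222.5,221.7),(210,224)]:
    p=back('top',PT,u,v,.008)[:2]; print('top',np.round(p,3),round((p-T)@X,3),round((p-T)@Y,3))
E
```

```text
s1 [0.51  0.295] toward clear 0.047 lat -0.044
s2 [0.501 0.336] toward clear 0.033 lat -0.004
cornerR [0.385 0.409] toward clear -0.091 lat 0.055
cornerTop [0.374 0.29 ] toward clear -0.088 lat -0.064
cornerL [0.535 0.266] toward clear 0.075 lat -0.07
cornerBot [0.568 0.378] toward clear 0.095 lat 0.045
heapend [0.477 0.317] toward clear 0.011 lat -0.026
heapend2 [0.471 0.356] toward clear 0.0 lat 0.012
top [0.509 0.3  ] 0.045 -0.039
top [0.501 0.341] 0.032 0.001
```

Request:
{"op": "arm_command", "data": {
  "plan": [
    {"claw": 1, "tx": 0, "ty": 0, "tz": 0, "ax": 0, "ay": 0, "az": 7},
    {"claw": 1, "tx": 0, "ty": 0, "tz": 0, "ax": 0, "ay": 0, "az": 7},
    {"claw": 1, "tx": 0, "ty": 0, "tz": 0, "ax": 0, "ay": 0, "az": 7},
    {"claw": 1, "tx": 0, "ty": 0, "tz": 0, "ax": 0, "ay": 0, "az": 7},
    {"claw": 1, "tx": 0.0112, "ty": 0.0232, "tz": 0, "ax": 0, "ay": 0, "az": 0},
    {"claw": 1, "tx": 0.0112, "ty": 0.0232, "tz": 0, "ax": 0, "ay": 0, "az": 0},
    {"claw": 1, "tx": 0.0112, "ty": 0.0232, "tz": 0, "ax": 0, "ay": 0, "az": 0},
    {"claw": 1, "tx": 0, "ty": 0, "tz": 0.03, "ax": 0, "ay": 0, "az": 0},
    {"claw": 1, "tx": 0, "ty": 0, "tz": 0.03, "ax": 0, "ay": 0, "az": 0},
    {"claw": 1, "tx": 0, "ty": 0, "tz": 0.03, "ax": 0, "ay": 0, "az": 0}
  ]
}}

```text
clock: 12.73
tcp_pos: [0.5104, 0.3405, 0.3526]
orientation: [0.12, 3.138, 0.001]
contact_force: [0.7, -0.3, -2.0]
grip_width: 0.0168
gripper_force: 60.6
```

Run:
```python
from h import *
st()
im,P=snap('side'); find('side',P,['safety_cap','black_tray'])
```

```text
{'clock': 12.733, 'joints': [-0.026, 0.603, -0.935, 1.714, 0.537, 1.102, 0.366], 'tcp_pos': [0.51, 0.341, 0.353], 'orientation': [0.12, 3.138, 0.001], 'contact_force': [0.656, -0.303, -2.032], 'moment': [-0.012, -0.002, 0.036], 'gripper_force': 60.557, 'grip_width': 0.017}
[[-0.997, 0.076, 0.001], [0.076, 0.997, 0.001], [-0.001, 0.001, -1.0]]
side tip_of safety_cap [0.65  0.217 0.003] 0.94
side tip_of safety_cap [0.511 0.344 0.147] 0.71
side tip_of black_tray [0.471 0.341 0.002] 0.93
```

Request:
{"op": "arm_command", "data": {
  "plan": [
    {"claw": 1, "tx": 0, "ty": 0, "tz": 0.03, "ax": 0, "ay": 0, "az": 0},
    {"claw": 1, "tx": 0, "ty": 0, "tz": 0.03, "ax": 0, "ay": 0, "az": 0},
    {"claw": 1, "tx": 0, "ty": 0, "tz": 0.03, "ax": 0, "ay": 0, "az": 0},
    {"claw": 1, "tx": 0, "ty": 0, "tz": 0.025, "ax": 0, "ay": 0, "az": 0},
    {"claw": 1, "tx": 0, "ty": 0, "tz": 0.015, "ax": 0, "ay": 0, "az": 0},
    {"claw": 1, "tx": 0, "ty": 0, "tz": 0.004, "ax": 0, "ay": 0, "az": 0},
    {"claw": 1, "tx": 0, "ty": 0, "tz": 0.004, "ax": 0, "ay": 0, "az": 0},
    {"claw": 1, "tx": 0, "ty": 0, "tz": 0.002, "ax": 0, "ay": 0, "az": 0},
    {"claw": 1, "tx": 0, "ty": 0, "tz": 0, "ax": 0, "ay": 0, "az": 0},
    {"claw": 1, "tx": 0, "ty": 0, "tz": 0, "ax": 0, "ay": 0, "az": 0}
  ]
}}

```text
clock: 13.72
tcp_pos: [0.5107, 0.3409, 0.2146]
orientation: [0.12, 3.138, 0.002]
contact_force: [0.2, 1.2, 0.4]
grip_width: 0.0169
gripper_force: 60.5
```

Request:
{"op": "arm_command", "data": {
  "plan": [
    {"claw": 1, "tx": 0, "ty": 0, "tz": 0.001, "ax": 0, "ay": 0, "az": 0},
    {"claw": 1, "tx": 0, "ty": 0, "tz": 0.001, "ax": 0, "ay": 0, "az": 0},
    {"claw": 1, "tx": 0, "ty": 0, "tz": 0, "ax": 0, "ay": 0, "az": 0},
    {"claw": 1, "tx": 0, "ty": 0, "tz": 0, "ax": 0, "ay": 0, "az": 0},
    {"claw": 1, "tx": 0, "ty": 0, "tz": 0, "ax": 0, "ay": 0, "az": 0},
    {"claw": 1, "tx": 0, "ty": 0, "tz": 0, "ax": 0, "ay": 0, "az": 0},
    {"claw": 1, "tx": 0, "ty": 0, "tz": 0, "ax": 0, "ay": 0, "az": 0},
    {"claw": 1, "tx": 0, "ty": 0, "tz": 0, "ax": 0, "ay": 0, "az": 0},
    {"claw": 1, "tx": 0, "ty": 0, "tz": 0, "ax": 0, "ay": 0, "az": 0},
    {"claw": 1, "tx": 0, "ty": 0, "tz": 0, "ax": 0, "ay": 0, "az": 0}
  ]
}}

```text
clock: 14.55
tcp_pos: [0.5102, 0.3405, 0.2112]
orientation: [0.119, 3.139, -0.0]
contact_force: [0.4, 0.7, -0.8]
grip_width: 0.017
gripper_force: 60.5
```

Request:
{"op": "arm_command", "data": {
  "plan": [
    {"claw": 1, "tx": 0, "ty": 0, "tz": 0.001, "ax": 0, "ay": 0, "az": 0},
    {"claw": 1, "tx": 0, "ty": 0, "tz": 0.001, "ax": 0, "ay": 0, "az": 0},
    {"claw": 1, "tx": 0, "ty": 0, "tz": 0.001, "ax": 0, "ay": 0, "az": 0},
    {"claw": 1, "tx": 0, "ty": 0, "tz": 0, "ax": 0, "ay": 0, "az": 0},
    {"claw": 1, "tx": 0, "ty": 0, "tz": 0, "ax": 0, "ay": 0, "az": 0},
    {"claw": 1, "tx": 0, "ty": 0, "tz": 0, "ax": 0, "ay": 0, "az": 0},
    {"claw": 1, "tx": 0, "ty": 0, "tz": 0, "ax": 0, "ay": 0, "az": 0},
    {"claw": 1, "tx": 0, "ty": 0, "tz": 0, "ax": 0, "ay": 0, "az": 0},
    {"claw": 1, "tx": 0, "ty": 0, "tz": 0, "ax": 0, "ay": 0, "az": 0},
    {"claw": 1, "tx": 0, "ty": 0, "tz": 0, "ax": 0, "ay": 0, "az": 0}
  ]
}}

```text
clock: 15.38
tcp_pos: [0.5102, 0.3405, 0.2083]
orientation: [0.119, 3.139, -0.0]
contact_force: [-1.2, -1.4, 2.1]
grip_width: 0.017
gripper_force: 60.7
```

Request:
{"op": "arm_command", "data": {
  "plan": [
    {"claw": 0.5, "tx": 0, "ty": 0, "tz": 0, "ax": 0, "ay": 0, "az": 0},
    {"claw": 0.5, "tx": 0, "ty": 0, "tz": 0, "ax": 0, "ay": 0, "az": 0},
    {"claw": 0.5, "tx": 0, "ty": 0, "tz": 0, "ax": 0, "ay": 0, "az": 0},
    {"claw": 0.5, "tx": 0, "ty": 0, "tz": 0, "ax": 0, "ay": 0, "az": 0},
    {"claw": 0.5, "tx": 0, "ty": 0, "tz": -0.01, "ax": 0, "ay": 0, "az": 0},
    {"claw": 0.5, "tx": 0, "ty": 0, "tz": -0.03, "ax": 0, "ay": 0, "az": 0},
    {"claw": 0.3, "tx": 0, "ty": 0, "tz": -0.04, "ax": 0, "ay": 0, "az": 0},
    {"claw": 0, "tx": 0, "ty": 0, "tz": -0.04, "ax": 0, "ay": 0, "az": 0},
    {"claw": 0, "tx": 0, "ty": 0, "tz": -0.04, "ax": 0, "ay": 0, "az": 0},
    {"claw": 0, "tx": 0, "ty": 0, "tz": -0.04, "ax": 0, "ay": 0, "az": 0}
  ]
}}

```text
clock: 16.22
tcp_pos: [0.5096, 0.3405, 0.4109]
orientation: [0.118, 3.139, 0.001]
contact_force: [1.1, 0.7, 0.2]
grip_width: 0.0854
gripper_force: 0.0
```

Run:
```python
from h import *
st();im,P=snap('wrist','w5.png'); find('wrist',P,['black_tray','safety_cap'])
im2,P=snap('side'); find('side',P,['jug_mouth','safety_cap','splash_cover'])
cv2.imwrite('pics/w5.png',np.vstack([im,cv2.resize(im2[150:350,150:470],None,fx=2,fy=2)])[:,:,::-1][:, :]) if 0 else None
u,v=map(int,proj('side',P,(.49,.34,.02))); c=cv2.resize(im2[v-50:v+50,u-80:u+80],(400,250)); w=cv2.resize(im,(400,250)); cv2.imwrite('pics/w5.png',np.hstack([w,c])[:,:,::-1])
```

```text
{'clock': 16.217, 'joints': [0.001, 0.546, -0.973, 1.656, 0.479, 1.198, 0.411], 'tcp_pos': [0.51, 0.341, 0.411], 'orientation': [0.118, 3.139, 0.001], 'contact_force': [1.082, 0.744, 0.161], 'moment': [-0.008, -0.019, -0.033], 'gripper_force': 0.0, 'grip_width': 0.085}
[[-0.997, 0.075, 0.0], [0.075, 0.997, 0.0], [-0.0, 0.0, -1.0]]
wrist tip_of black_tray [ 0.465  0.338 -0.001] 0.74
wrist tip_of safety_cap [0.507 0.342 0.006] 0.65
wrist tip_of safety_cap [ 0.469  0.34  -0.005] 0.24
side tip_of safety_cap [ 0.65   0.217 -0.   ] 0.87
side tip_of safety_cap [ 0.512  0.345 -0.001] 0.75
side tip_of splash_cover [ 0.638 -0.337  0.003] 0.71
side tip_of splash_cover [ 0.509 -0.34   0.005] 0.51
side tip_of splash_cover [ 0.628 -0.033  0.003] 0.19
```

View pics/w5.png

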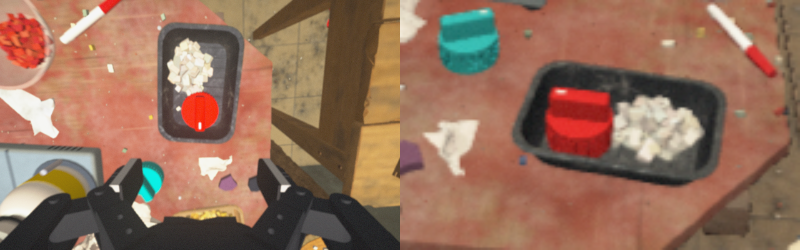

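Request:
{"op": "arm_command", "data": {
  "plan": [
    {"claw": 0, "tx": 0, "ty": 0, "tz": 0, "ax": 0, "ay": 0, "az": 7},
    {"claw": 0, "tx": 0, "ty": 0, "tz": 0, "ax": 0, "ay": 0, "az": 7},
    {"claw": 0, "tx": 0, "ty": 0, "tz": 0, "ax": 0, "ay": 0, "az": 7},
    {"claw": 0, "tx": 0, "ty": 0, "tz": 0, "ax": 0, "ay": 0, "az": 7},
    {"claw": 0, "tx": 0, "ty": 0, "tz": 0, "ax": 0, "ay": 0, "az": 7},
    {"claw": 0, "tx": 0, "ty": 0, "tz": 0, "ax": 0, "ay": 0, "az": 7},
    {"claw": 0, "tx": 0, "ty": 0, "tz": 0, "ax": 0, "ay": 0, "az": 7},
    {"claw": 0, "tx": 0, "ty": 0, "tz": 0, "ax": 0, "ay": 0, "az": 7},
    {"claw": 0, "tx": 0, "ty": 0, "tz": 0, "ax": 0, "ay": 0, "az": 7},
    {"claw": 0, "tx": 0, "ty": 0, "tz": 0, "ax": 0, "ay": 0, "az": 0}
  ]
}}

```text
clock: 17.4
tcp_pos: [0.5099, 0.3404, 0.4067]
orientation: [-1.747, -2.61, 0.004]
contact_force: [-0.6, -1.0, 0.4]
grip_width: 0.0854
gripper_force: 0.0
```

Request:
{"op": "arm_command", "data": {
  "plan": [
    {"claw": 0, "tx": -0.0314, "ty": -0.0132, "tz": 0, "ax": 0, "ay": 0, "az": 0},
    {"claw": 0, "tx": -0.0314, "ty": -0.0132, "tz": 0, "ax": 0, "ay": 0, "az": 0},
    {"claw": 0, "tx": -0.0314, "ty": -0.0132, "tz": 0, "ax": 0, "ay": 0, "az": 0},
    {"claw": 0, "tx": -0.0314, "ty": -0.0132, "tz": 0, "ax": 0, "ay": 0, "az": 0},
    {"claw": 0, "tx": -0.0314, "ty": -0.0132, "tz": 0, "ax": 0, "ay": 0, "az": 0},
    {"claw": 0, "tx": -0.0314, "ty": -0.0132, "tz": 0, "ax": 0, "ay": 0, "az": 0},
    {"claw": 0, "tx": -0.0314, "ty": -0.0132, "tz": 0, "ax": 0, "ay": 0, "az": 0},
    {"claw": 0, "tx": -0.0314, "ty": -0.0132, "tz": 0, "ax": 0, "ay": 0, "az": 0},
    {"claw": 0, "tx": -0.0314, "ty": -0.0132, "tz": 0, "ax": 0, "ay": 0, "az": 0},
    {"claw": 0, "tx": -0.0314, "ty": -0.0132, "tz": 0, "ax": 0, "ay": 0, "az": 0}
  ]
}}

```text
clock: 18.23
tcp_pos: [0.5087, -0.0018, 0.4074]
orientation: [-1.735, -2.617, 0.002]
contact_force: [1.0, -0.2, 0.2]
grip_width: 0.0851
gripper_force: 0.0
```

Request:
{"op": "arm_command", "data": {
  "plan": [
    {"claw": 0, "tx": -0.0314, "ty": -0.0132, "tz": 0, "ax": 0, "ay": 0, "az": 0},
    {"claw": 0, "tx": -0.0314, "ty": -0.0132, "tz": 0, "ax": 0, "ay": 0, "az": 0},
    {"claw": 0, "tx": -0.0314, "ty": -0.0132, "tz": 0, "ax": 0, "ay": 0, "az": 0},
    {"claw": 0, "tx": -0.0314, "ty": -0.0132, "tz": 0, "ax": 0, "ay": 0, "az": 0},
    {"claw": 0, "tx": -0.0314, "ty": -0.0132, "tz": 0, "ax": 0, "ay": 0, "az": 0},
    {"claw": 0, "tx": -0.0314, "ty": -0.0132, "tz": 0, "ax": 0, "ay": 0, "az": 0},
    {"claw": 0, "tx": -0.0314, "ty": -0.0132, "tz": 0, "ax": 0, "ay": 0, "az": 0},
    {"claw": 0, "tx": -0.0314, "ty": -0.0132, "tz": 0, "ax": 0, "ay": 0, "az": 0},
    {"claw": 0, "tx": -0.0314, "ty": -0.0132, "tz": 0, "ax": 0, "ay": 0, "az": 0},
    {"claw": 0, "tx": -0.0314, "ty": -0.0132, "tz": 0, "ax": 0, "ay": 0, "az": 0}
  ]
}}

```text
clock: 19.07
tcp_pos: [0.5078, -0.3424, 0.407]
orientation: [-1.735, -2.616, 0.0]
contact_force: [1.1, 0.3, -0.1]
grip_width: 0.0854
gripper_force: 0.0
```

Run:
```python
from h import *
st();im,P=snap('wrist','w6.png'); find('wrist',P,['splash_cover','dial_grip']); 
h=cv2.cvtColor(im,cv2.COLOR_RGB2HSV)
b=((h[...,0]>100)&(h[...,0]<125)&(h[...,1]>150)&(h[...,2]>80)).astype('uint8')
n,l,s,c=cv2.connectedComponentsWithStats(b)
for i in range(1,n):
    if s[i,4]>300:
        x,y,w,hh=s[i,:4]; p=back('wrist',P,x+w/2,y+hh/2,.0125); l_=back('wrist',P,x,y+hh/2,.0125);r_=back('wrist',P,x+w,y+hh/2,.0125)
        print(s[i],np.round(p,4),'diam',np.round(np.linalg.norm(l_-r_),4))
find('top',snap('top')[1],['splash_cover'])
```

```text
{'clock': 19.067, 'joints': [0.869, 0.419, -0.501, 1.681, 0.221, 1.1, 0.704], 'tcp_pos': [0.508, -0.342, 0.407], 'orientation': [-1.735, -2.616, 0.0], 'contact_force': [1.096, 0.271, -0.08], 'moment': [0.016, -0.04, 0.038], 'gripper_force': 0.0, 'grip_width': 0.085}
[[-0.389, 0.921, -0.002], [0.921, 0.389, 0.001], [0.002, -0.001, -1.0]]
wrist tip_of splash_cover [ 0.638 -0.343  0.002] 0.94
wrist tip_of splash_cover [ 0.505 -0.344  0.005] 0.82
wrist tip_of dial_grip [ 0.616 -0.13   0.076] 0.76
[ 291  148   55   53 1831] [ 0.5056 -0.3439  0.0125] diam 0.0654
[ 383  182   73   68 2965] [ 0.6407 -0.3432  0.0125] diam 0.0901
top tip_of splash_cover [ 0.635 -0.343 -0.005] 0.88
top tip_of splash_cover [ 0.505 -0.341 -0.001] 0.59
```

View pics/w6.png

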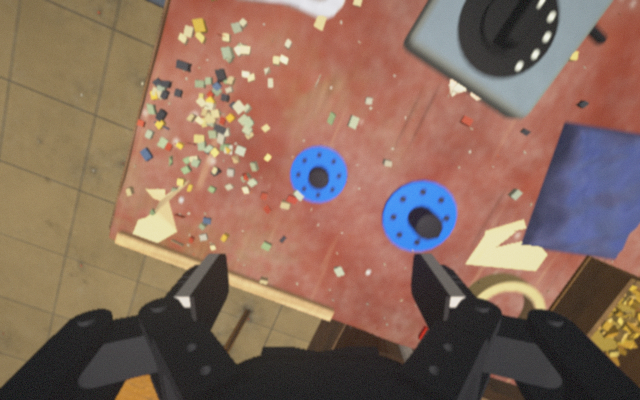

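Request:
{"op": "arm_command", "data": {
  "plan": [
    {"claw": 0, "tx": 0, "ty": 0, "tz": 0.03, "ax": 0, "ay": 0, "az": 0},
    {"claw": 0, "tx": 0, "ty": 0, "tz": 0.035, "ax": 0, "ay": 0, "az": 0},
    {"claw": 0, "tx": 0, "ty": 0, "tz": 0.035, "ax": 0, "ay": 0, "az": 0},
    {"claw": 0, "tx": 0, "ty": 0, "tz": 0.035, "ax": 0, "ay": 0, "az": 0},
    {"claw": 0, "tx": 0, "ty": 0, "tz": 0.03, "ax": 0, "ay": 0, "az": 0},
    {"claw": 0, "tx": 0, "ty": 0, "tz": 0.025, "ax": 0, "ay": 0, "az": 0},
    {"claw": 0, "tx": 0, "ty": 0, "tz": 0.015, "ax": 0, "ay": 0, "az": 0},
    {"claw": 0.4, "tx": 0, "ty": 0, "tz": 0.009, "ax": 0, "ay": 0, "az": 0},
    {"claw": 0.5, "tx": 0, "ty": 0, "tz": 0, "ax": 0, "ay": 0, "az": 0},
    {"claw": 0.5, "tx": 0, "ty": 0, "tz": 0, "ax": 0, "ay": 0, "az": 0}
  ],
  "squeeze": 40
}}

```text
clock: 20.15
tcp_pos: [0.5089, -0.3398, 0.1946]
orientation: [-1.739, -2.616, -0.001]
contact_force: [0.3, 0.2, 0.0]
grip_width: 0.0517
gripper_force: 0.0
```

Request:
{"op": "arm_command", "data": {
  "plan": [
    {"claw": 0.8, "tx": 0, "ty": 0, "tz": 0, "ax": 0, "ay": 0, "az": 0},
    {"claw": 0.8, "tx": 0, "ty": 0, "tz": 0, "ax": 0, "ay": 0, "az": 0},
    {"claw": 0.8, "tx": 0, "ty": 0, "tz": 0, "ax": 0, "ay": 0, "az": 0},
    {"claw": 1, "tx": 0, "ty": 0, "tz": 0, "ax": 0, "ay": 0, "az": 0},
    {"claw": 1, "tx": 0, "ty": 0, "tz": 0, "ax": 0, "ay": 0, "az": 0},
    {"claw": 1, "tx": 0, "ty": 0, "tz": 0, "ax": 0, "ay": 0, "az": 0},
    {"claw": 1, "tx": 0, "ty": 0, "tz": 0, "ax": 0, "ay": 0, "az": 0},
    {"claw": 1, "tx": 0, "ty": 0, "tz": 0, "ax": 0, "ay": 0, "az": 0},
    {"claw": 1, "tx": 0, "ty": 0, "tz": 0, "ax": 0, "ay": 0, "az": 0},
    {"claw": 1, "tx": 0, "ty": 0, "tz": 0, "ax": 0, "ay": 0, "az": 0}
  ]
}}

```text
clock: 20.98
tcp_pos: [0.5089, -0.3409, 0.1958]
orientation: [1.741, 2.612, 0.0]
contact_force: [-2.1, 0.6, 6.7]
grip_width: 0.0224
gripper_force: 39.2
```

Request:
{"op": "arm_command", "data": {
  "plan": [
    {"claw": 1, "tx": 0, "ty": 0, "tz": -0.01, "ax": 0, "ay": 0, "az": 0},
    {"claw": 1, "tx": 0, "ty": 0, "tz": -0.035, "ax": 0, "ay": 0, "az": 0},
    {"claw": 1, "tx": 0, "ty": 0, "tz": -0.035, "ax": 0, "ay": 0, "az": 0},
    {"claw": 1, "tx": 0, "ty": 0, "tz": -0.035, "ax": 0, "ay": 0, "az": 0},
    {"claw": 1, "tx": 0, "ty": 0, "tz": -0.035, "ax": 0, "ay": 0, "az": 0},
    {"claw": 1, "tx": 0, "ty": 0, "tz": -0.035, "ax": 0, "ay": 0, "az": 0},
    {"claw": 1, "tx": 0, "ty": 0, "tz": -0.035, "ax": 0, "ay": 0, "az": 0},
    {"claw": 1, "tx": 0.01, "ty": 0.008, "tz": 0, "ax": 0, "ay": 0, "az": 0},
    {"claw": 1, "tx": 0.0297, "ty": 0.0256, "tz": 0, "ax": 0, "ay": 0, "az": 0},
    {"claw": 1, "tx": 0.0297, "ty": 0.0256, "tz": 0, "ax": 0, "ay": 0, "az": 0}
  ]
}}

```text
clock: 21.82
tcp_pos: [0.5356, -0.2548, 0.4155]
orientation: [1.748, 2.608, -0.001]
contact_force: [0.2, 0.7, -0.8]
grip_width: 0.0224
gripper_force: 39.4
```

Request:
{"op": "arm_command", "data": {
  "plan": [
    {"claw": 1, "tx": 0.0297, "ty": 0.0256, "tz": 0, "ax": 0, "ay": 0, "az": 0},
    {"claw": 1, "tx": 0.0297, "ty": 0.0256, "tz": 0, "ax": 0, "ay": 0, "az": 0},
    {"claw": 1, "tx": 0.0297, "ty": 0.0256, "tz": 0, "ax": 0, "ay": 0, "az": 0},
    {"claw": 1, "tx": 0.0297, "ty": 0.0256, "tz": 0, "ax": 0, "ay": 0, "az": 0},
    {"claw": 1, "tx": 0.0297, "ty": 0.0256, "tz": 0, "ax": 0, "ay": 0, "az": 0},
    {"claw": 1, "tx": 0.0297, "ty": 0.0256, "tz": 0, "ax": 0, "ay": 0, "az": 0},
    {"claw": 1, "tx": 0.0297, "ty": 0.0256, "tz": 0, "ax": 0, "ay": 0, "az": 0},
    {"claw": 1, "tx": 0.02, "ty": 0.018, "tz": 0, "ax": 0, "ay": 0, "az": 0},
    {"claw": 1, "tx": 0, "ty": 0, "tz": 0, "ax": 0, "ay": 0, "az": 0},
    {"claw": 1, "tx": 0, "ty": 0, "tz": 0, "ax": 0, "ay": 0, "az": 0}
  ]
}}

```text
clock: 22.65
tcp_pos: [0.6303, 0.0349, 0.4146]
orientation: [-1.736, -2.618, -0.001]
contact_force: [0.5, -0.7, -0.5]
grip_width: 0.0223
gripper_force: 39.5
```

Run:
```python
from h import *
st();im,P=snap('wrist'); find('wrist',P,['splash_cover','jug_mouth'])
im,P=snap('top'); find('top',P,['jug_mouth','splash_cover'])
im2,P=snap('side'); find('side',P,['jug_mouth','splash_cover'])
u,v=map(int,proj('side',P,(.64,.06,.2))); cv2.imwrite('pics/s7.png',cv2.resize(im2[v-50:v+50,u-65:u+65],None,fx=5,fy=5,interpolation=cv2.INTER_CUBIC)[:,:,::-1]); print(u,v)
```

```text
{'clock': 22.65, 'joints': [0.291, 0.465, -0.611, 1.623, 0.285, 1.145, 0.011], 'tcp_pos': [0.63, 0.035, 0.415], 'orientation': [-1.736, -2.618, -0.001], 'contact_force': [0.456, -0.663, -0.459], 'moment': [-0.018, 0.027, 0.029], 'gripper_force': 39.458, 'grip_width': 0.022}
[[-0.389, 0.921, 0.0], [0.921, 0.389, 0.001], [0.001, 0.001, -1.0]]
wrist tip_of splash_cover [0.629 0.035 0.222] 0.68
wrist tip_of jug_mouth [0.635 0.066 0.179] 0.75
top tip_of jug_mouth [0.639 0.071 0.178] 0.93
top tip_of splash_cover [ 0.637 -0.342 -0.005] 0.9
top tip_of splash_cover [0.63  0.034 0.218] 0.37
side tip_of jug_mouth [0.64  0.068 0.176] 0.65
side tip_of splash_cover [ 0.639 -0.336  0.004] 0.64
side tip_of splash_cover [0.631 0.034 0.222] 0.56
283 186
```

View pics/s7.png

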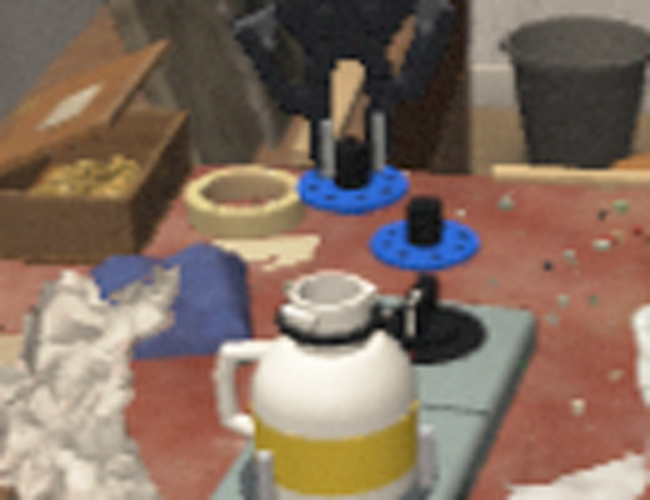

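Request:
{"op": "arm_command", "data": {
  "plan": [
    {"claw": 1, "tx": 0.01, "ty": 0.007, "tz": 0, "ax": 0, "ay": 0, "az": 0},
    {"claw": 1, "tx": 0.01, "ty": 0.007, "tz": 0, "ax": 0, "ay": 0, "az": 0},
    {"claw": 1, "tx": 0.008, "ty": 0.0073, "tz": 0, "ax": 0, "ay": 0, "az": 0},
    {"claw": 1, "tx": 0, "ty": 0, "tz": 0.01, "ax": 0, "ay": 0, "az": 0},
    {"claw": 1, "tx": 0, "ty": 0, "tz": 0.01, "ax": 0, "ay": 0, "az": 0},
    {"claw": 1, "tx": 0, "ty": 0, "tz": 0.008, "ax": 0, "ay": 0, "az": 0},
    {"claw": 1, "tx": 0, "ty": 0, "tz": 0, "ax": 0, "ay": 0, "az": 0},
    {"claw": 1, "tx": 0, "ty": 0, "tz": 0, "ax": 0, "ay": 0, "az": 0},
    {"claw": 1, "tx": 0, "ty": 0, "tz": 0, "ax": 0, "ay": 0, "az": 0},
    {"claw": 1, "tx": 0, "ty": 0, "tz": 0, "ax": 0, "ay": 0, "az": 0}
  ]
}}

```text
clock: 23.93
tcp_pos: [0.6396, 0.0661, 0.3866]
orientation: [1.743, 2.613, 0.001]
contact_force: [0.4, -0.2, -0.8]
grip_width: 0.0226
gripper_force: 39.5
```

Run:
```python
from h import *
st()
for c in('wrist','side','top'):
    im,P=snap(c); find(c,P,['jug_mouth','splash_cover'])
    if c=='side': im2,P2=im,P
u,v=map(int,proj('side',P2,(.64,.069,.19))); cv2.imwrite('pics/s8.png',cv2.resize(im2[v-40:v+40,u-50:u+50],None,fx=7,fy=7,interpolation=cv2.INTER_CUBIC)[:,:,::-1]); print(u,v,proj('side',P2,(.639,.069,.179)),proj('side',P2,(.639,.069,.2)))
```

```text
{'clock': 23.933, 'joints': [0.231, 0.509, -0.603, 1.623, 0.315, 1.107, -0.06], 'tcp_pos': [0.64, 0.066, 0.387], 'orientation': [1.743, 2.613, 0.001], 'contact_force': [0.361, -0.158, -0.789], 'moment': [-0.013, -0.037, -0.026], 'gripper_force': 39.475, 'grip_width': 0.023}
[[-0.384, 0.923, 0.001], [0.923, 0.384, 0.0], [-0.0, 0.001, -1.0]]
wrist tip_of splash_cover [0.639 0.063 0.193] 0.81
side tip_of jug_mouth [0.642 0.066 0.179] 0.96
side tip_of splash_cover [ 0.641 -0.337 -0.001] 0.68
side tip_of splash_cover [0.642 0.068 0.194] 0.45
top tip_of jug_mouth [0.641 0.071 0.177] 0.67
top tip_of splash_cover [ 0.64  -0.342 -0.002] 0.86
top tip_of splash_cover [0.64  0.07  0.194] 0.43
283 190 (np.float64(283.9938883242614), np.float64(194.17332220765826)) (np.float64(283.7090419225659), np.float64(187.85481600553987))
```

View pics/s8.png

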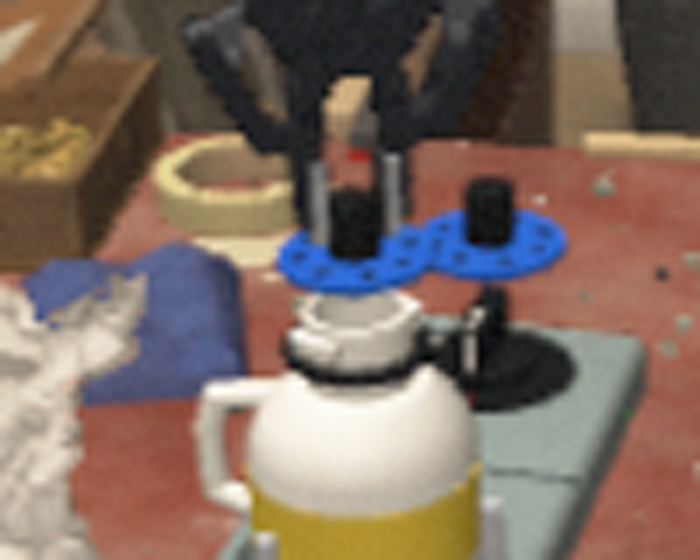

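Request:
{"op": "arm_command", "data": {
  "plan": [
    {"claw": 1, "tx": 0.0016, "ty": 0, "tz": 0, "ax": 0, "ay": 0, "az": 0},
    {"claw": 1, "tx": 0, "ty": 0, "tz": 0.003, "ax": 0, "ay": 0, "az": 0},
    {"claw": 1, "tx": 0, "ty": 0, "tz": 0.003, "ax": 0, "ay": 0, "az": 0},
    {"claw": 1, "tx": 0, "ty": 0, "tz": 0.003, "ax": 0, "ay": 0, "az": 0},
    {"claw": 1, "tx": 0, "ty": 0, "tz": 0.003, "ax": 0, "ay": 0, "az": 0},
    {"claw": 1, "tx": 0, "ty": 0, "tz": 0.002, "ax": 0, "ay": 0, "az": 0},
    {"claw": 1, "tx": 0, "ty": 0, "tz": 0.002, "ax": 0, "ay": 0, "az": 0},
    {"claw": 1, "tx": 0, "ty": 0, "tz": 0, "ax": 0, "ay": 0, "az": 0},
    {"claw": 1, "tx": 0, "ty": 0, "tz": 0, "ax": 0, "ay": 0, "az": 0},
    {"claw": 1, "tx": 0, "ty": 0, "tz": 0, "ax": 0, "ay": 0, "az": 0}
  ]
}}

```text
clock: 25.22
tcp_pos: [0.6388, 0.0679, 0.3703]
orientation: [1.742, 2.614, 0.0]
contact_force: [0.1, 1.0, -0.3]
grip_width: 0.0222
gripper_force: 39.5
```

Request:
{"op": "arm_command", "data": {
  "plan": [
    {"claw": 1, "tx": 0, "ty": 0, "tz": 0.001, "ax": 0, "ay": 0, "az": 0},
    {"claw": 1, "tx": 0, "ty": 0, "tz": 0.001, "ax": 0, "ay": 0, "az": 0},
    {"claw": 1, "tx": 0, "ty": 0, "tz": 0.001, "ax": 0, "ay": 0, "az": 0},
    {"claw": 1, "tx": 0, "ty": 0, "tz": 0.001, "ax": 0, "ay": 0, "az": 0},
    {"claw": 1, "tx": 0, "ty": 0, "tz": 0.001, "ax": 0, "ay": 0, "az": 0},
    {"claw": 1, "tx": 0, "ty": 0, "tz": 0.001, "ax": 0, "ay": 0, "az": 0},
    {"claw": 1, "tx": 0, "ty": 0, "tz": 0, "ax": 0, "ay": 0, "az": 0},
    {"claw": 1, "tx": 0, "ty": 0, "tz": 0, "ax": 0, "ay": 0, "az": 0},
    {"claw": 1, "tx": 0, "ty": 0, "tz": 0, "ax": 0, "ay": 0, "az": 0},
    {"claw": 1, "tx": 0, "ty": 0, "tz": 0, "ax": 0, "ay": 0, "az": 0}
  ]
}}

```text
clock: 26.05
tcp_pos: [0.6387, 0.068, 0.3649]
orientation: [1.742, 2.614, -0.0]
contact_force: [-3.2, -1.2, 5.4]
grip_width: 0.0225
gripper_force: 39.9
```

Request:
{"op": "arm_command", "data": {
  "plan": [
    {"claw": 1, "tx": 0, "ty": 0, "tz": 0.001, "ax": 0, "ay": 0, "az": 0},
    {"claw": 1, "tx": 0, "ty": 0, "tz": 0, "ax": 0, "ay": 0, "az": 0},
    {"claw": 0.5, "tx": 0, "ty": 0, "tz": 0, "ax": 0, "ay": 0, "az": 0},
    {"claw": 0.5, "tx": 0, "ty": 0, "tz": 0, "ax": 0, "ay": 0, "az": 0},
    {"claw": 0.5, "tx": 0, "ty": 0, "tz": 0, "ax": 0, "ay": 0, "az": 0},
    {"claw": 0.5, "tx": 0, "ty": 0, "tz": 0, "ax": 0, "ay": 0, "az": 0},
    {"claw": 0.5, "tx": 0, "ty": 0, "tz": -0.01, "ax": 0, "ay": 0, "az": 0},
    {"claw": 0.5, "tx": 0, "ty": 0, "tz": -0.02, "ax": 0, "ay": 0, "az": 0},
    {"claw": 0.3, "tx": 0, "ty": 0, "tz": -0.03, "ax": 0, "ay": 0, "az": 0},
    {"claw": 0, "tx": 0, "ty": 0, "tz": -0.03, "ax": 0, "ay": 0, "az": 0}
  ]
}}

```text
clock: 26.88
tcp_pos: [0.6385, 0.0679, 0.4541]
orientation: [-1.741, -2.613, 0.001]
contact_force: [0.0, 0.5, 0.1]
grip_width: 0.0656
gripper_force: 0.0
```

Run:
```python
from h import *
st()
for c in('wrist','side','top'):
    im,P=snap(c); find(c,P,['jug_mouth','splash_cover','dial_grip','stirrer'])
    if c=='side':
        h=cv2.cvtColor(im,cv2.COLOR_RGB2HSV); b=((h[...,0]>100)&(h[...,0]<125)&(h[...,1]>150)&(h[...,2]>80)).astype('uint8')
        n,l,s,cc=cv2.connectedComponentsWithStats(b); print(s[s[:,4]>60])
        for z in(.189,.194): print(proj(c,P,(.639,.069,z)),proj(c,P,(.673,.069,z)),proj(c,P,(.605,.069,z)),proj(c,P,(.639,.103,z)),proj(c,P,(.639,.035,z)))
```

```text
{'clock': 26.883, 'joints': [0.241, 0.453, -0.621, 1.548, 0.273, 1.23, -0.028], 'tcp_pos': [0.639, 0.068, 0.454], 'orientation': [-1.741, -2.613, 0.001], 'contact_force': [0.042, 0.485, 0.054], 'moment': [-0.015, -0.041, 0.024], 'gripper_force': 0.0, 'grip_width': 0.066}
[[-0.385, 0.923, -0.002], [0.923, 0.385, 0.0], [0.001, -0.002, -1.0]]
wrist tip_of splash_cover [0.639 0.069 0.172] 0.9
wrist tip_of dial_grip [ 0.614 -0.131  0.074] 0.62
wrist tip_of stirrer [ 0.623 -0.032  0.005] 0.8
side tip_of jug_mouth [0.641 0.065 0.176] 0.72
side tip_of splash_cover [0.639 0.068 0.171] 0.62
side tip_of splash_cover [ 0.642 -0.335  0.002] 0.48
side tip_of dial_grip [ 0.611 -0.13   0.075] 0.66
side tip_of dial_grip [0.541 0.338 0.053] 0.18
side tip_of stirrer [ 0.626 -0.034  0.003] 0.92
[[     0      0    640    400 255726]
 [   292    180     21     10    132]
 [   273    189     22     10    142]]
(np.float64(283.8588606771037), np.float64(191.17811840327477)) (np.float64(272.61357353284706), np.float64(190.68060257590432)) (np.float64(295.16082880525903), np.float64(191.67814191997667)) (np.float64(281.80894342159104), np.float64(196.36322275746477)) (np.float64(285.8027611672507), np.float64(186.2611751127748))
(np.float64(283.7909295945309), np.float64(189.67126079862172)) (np.float64(272.5227047538087), np.float64(189.17650892387744)) (np.float64(295.1160683378995), np.float64(190.1685115816174)) (np.float64(281.7348175292926), np.float64(194.82616138468424)) (np.float64(285.7404911230993), np.float64(184.78349420452923))
top tip_of jug_mouth [0.641 0.073 0.181] 0.63
top tip_of splash_cover [ 0.638 -0.341 -0.002] 0.67
top tip_of splash_cover [0.639 0.072 0.169] 0.48
top tip_of dial_grip [ 0.616 -0.126  0.075] 0.66
```

Run:
```python
from h import *
P=pose('top')
for a,b in [((287,263),(508,295)),((270,367),(497,398))]:
    q=[back('top',P,x/2.4+160,y/2.4+50,.045) for x,y in(a,b)]; d=q[0]-q[1]; print(np.round(q,4).tolist(),np.degrees(np.arctan2(d[1],d[0])))
q=[back('wrist',pose('wrist'),0,0,0)]
im,P=snap('wrist')
u,v=proj('wrist',P,(.6135,-.130,.08)); print(u,v); u,v=int(u),int(v)
# bright pointer line within dial
h=cv2.cvtColor(im,cv2.COLOR_RGB2HSV)[max(v-45,0):v+45,max(u-45,0):u+45]; b=((h[...,2]>150)&(h[...,1]<60)).astype('uint8')
n,l,s,c=cv2.connectedComponentsWithStats(b)
for i in range(1,n):
    if s[i,4]>5:
        p=back('wrist',P,c[i][0]+max(u-45,0),c[i][1]+max(v-45,0),.08 if i else 0); 
        k=np.column_stack(np.where(l==i))[:,::-1]+[max(u-45,0),max(v-45,0)]; W=np.array([back('wrist',P,*t,.082)[:2] for t in k]); e=np.linalg.svd(W-W.mean(0))[2][0]; ex=np.ptp((W-W.mean(0))@e)
        print(s[i],np.round(p,4),'dir',np.degrees(np.arctan2(e[1],e[0])),'len',round(ex,4))
```

```text
[[0.7173, 0.1136, 0.045], [0.6771, -0.1956, 0.045]] 82.60425848364024
[[0.569, 0.1325, 0.045], [0.5313, -0.1794, 0.045]] 83.10986586367684
242.45486874998358 310.19856934384353
[31  0  7  3 14] [ 0.5797 -0.0758  0.08  ] dir 33.68083532224994 len 0.0075
[  44    0   46   78 1136] [ 0.6496 -0.1138  0.08  ] dir -79.03866477130568 len 0.1144
[71 14  6  5 21] [ 0.6321 -0.0769  0.08  ] dir -59.30035624506869 len 0.006
[77 25  5  5 19] [ 0.6434 -0.0883  0.08  ] dir -80.87281087023756 len 0.0059
[46 32  9 13 50] [ 0.6151 -0.1174  0.08  ] dir -98.1114139204184 len 0.0207
[77 36  5  4 18] [ 0.6488 -0.103   0.08  ] dir 36.93483660343801 len 0.0057
[71 45  5  5 18] [ 0.6472 -0.1186  0.08  ] dir -62.14715717377417 len 0.0061
[22 49  9  8 33] [ 0.5933 -0.1504  0.08  ] dir -20.418592385966075 len 0.013
[62 52  5  4 16] [ 0.6395 -0.1326  0.08  ] dir -133.7983838528077 len 0.0054
```

Request:
{"op": "arm_command", "data": {
  "plan": [
    {"claw": 0, "tx": 0, "ty": 0, "tz": 0, "ax": 0, "ay": 0, "az": 6},
    {"claw": 0, "tx": 0, "ty": 0, "tz": 0, "ax": 0, "ay": 0, "az": 6},
    {"claw": 0, "tx": 0, "ty": 0, "tz": 0, "ax": 0, "ay": 0, "az": 6},
    {"claw": 0, "tx": 0, "ty": 0, "tz": 0, "ax": 0, "ay": 0, "az": 6},
    {"claw": 0, "tx": 0, "ty": 0, "tz": 0, "ax": 0, "ay": 0, "az": 6},
    {"claw": 0, "tx": -0.04, "ty": 0, "tz": 0, "ax": 0, "ay": 0, "az": 0},
    {"claw": 0, "tx": -0.04, "ty": 0, "tz": 0, "ax": 0, "ay": 0, "az": 0},
    {"claw": 0, "tx": -0.04, "ty": 0, "tz": 0, "ax": 0, "ay": 0, "az": 0},
    {"claw": 0, "tx": -0.04, "ty": 0, "tz": 0, "ax": 0, "ay": 0, "az": 0},
    {"claw": 0, "tx": -0.04, "ty": 0, "tz": 0, "ax": 0, "ay": 0, "az": 0}
  ]
}}

```text
clock: 28.52
tcp_pos: [0.6126, -0.1322, 0.4534]
orientation: [2.359, 2.074, 0.0]
contact_force: [1.5, 0.2, 0.7]
grip_width: 0.0855
gripper_force: 0.0
```

Run:
```python
from h import *
st()
im,P=snap('wrist'); find('wrist',P,['dial_grip','stirrer'])
u,v=proj('wrist',P,(.613,-.130,.08)); print(u,v); u,v=int(u),int(v); x0,y0=u-60,v-60
h=cv2.cvtColor(im,cv2.COLOR_RGB2HSV)[y0:v+60,x0:u+60]; b=((h[...,2]>150)&(h[...,1]<60)).astype('uint8')
n,l,s,c=cv2.connectedComponentsWithStats(b)
for i in range(1,n):
    if s[i,4]>5:
        k=np.column_stack(np.where(l==i))[:,::-1]+[x0,y0]; W=np.array([back('wrist',P,*t,.082)[:2] for t in k]); e=np.linalg.svd(W-W.mean(0))[2][0]; ex=np.ptp((W-W.mean(0))@e)
        print(s[i],c[i]+[x0,y0],np.round(W.mean(0),4),'dir',np.degrees(np.arctan2(e[1],e[0])),'len',round(ex,4))
```

```text
{'clock': 28.517, 'joints': [0.457, 0.397, -0.462, 1.595, 0.187, 1.193, -0.171], 'tcp_pos': [0.613, -0.132, 0.453], 'orientation': [2.359, 2.074, 0.0], 'contact_force': [1.52, 0.213, 0.653], 'moment': [-0.065, -0.063, -0.035], 'gripper_force': 0.0, 'grip_width': 0.086}
[[0.128, 0.992, 0.0], [0.992, -0.128, -0.0], [-0.0, 0.0, -1.0]]
wrist tip_of dial_grip [ 0.613 -0.134  0.075] 0.57
wrist tip_of stirrer [ 0.624 -0.034  0.001] 0.87
320.06473263864524 174.8318483837453Traceback (most recent call last):
  File "<stdin>", line 9, in <module>
  File "h.py", line 36, in back
    m=r.camera_model(cam); d=P[0]@np.array([(u-m['cx'])/m['fx'],-(v-m['cy'])/m['fy'],-1]); return P[1]+d*(z-P[1][2])/d[2]
ValueError: time passes only in moves, steps and waits
```

Request:
{"op": "arm_command", "data": {
  "plan": [
    {"claw": 0, "tx": 0, "ty": 0, "tz": 0.03, "ax": 0, "ay": 0, "az": 0},
    {"claw": 0, "tx": 0, "ty": 0, "tz": 0.035, "ax": 0, "ay": 0, "az": 0},
    {"claw": 0, "tx": 0, "ty": 0, "tz": 0.035, "ax": 0, "ay": 0, "az": 0},
    {"claw": 0, "tx": 0, "ty": 0, "tz": 0.035, "ax": 0, "ay": 0, "az": 0},
    {"claw": 0, "tx": 0, "ty": 0, "tz": 0.03, "ax": 0, "ay": 0, "az": 0},
    {"claw": 0, "tx": 0, "ty": 0, "tz": 0.025, "ax": 0, "ay": 0, "az": 0},
    {"claw": 0, "tx": 0, "ty": 0, "tz": 0.02, "ax": 0, "ay": 0, "az": 0},
    {"claw": 0.4, "tx": 0, "ty": 0, "tz": 0.01, "ax": 0, "ay": 0, "az": 0},
    {"claw": 0.6, "tx": 0, "ty": 0, "tz": 0, "ax": 0, "ay": 0, "az": 0},
    {"claw": 0.6, "tx": 0, "ty": 0, "tz": 0, "ax": 0, "ay": 0, "az": 0}
  ],
  "squeeze": 40
}}

```text
clock: 29.5
tcp_pos: [0.6136, -0.1296, 0.2336]
orientation: [-2.358, -2.075, -0.001]
contact_force: [0.9, -0.3, -0.4]
grip_width: 0.0517
gripper_force: 0.0
```

Request:
{"op": "arm_command", "data": {
  "plan": [
    {"claw": 0.7, "tx": 0, "ty": 0, "tz": 0, "ax": 0, "ay": 0, "az": 0},
    {"claw": 0.8, "tx": 0, "ty": 0, "tz": 0, "ax": 0, "ay": 0, "az": 0},
    {"claw": 0.9, "tx": 0, "ty": 0, "tz": 0, "ax": 0, "ay": 0, "az": 0},
    {"claw": 1, "tx": 0, "ty": 0, "tz": 0, "ax": 0, "ay": 0, "az": 0},
    {"claw": 1, "tx": 0, "ty": 0, "tz": 0, "ax": 0, "ay": 0, "az": 0},
    {"claw": 1, "tx": 0, "ty": 0, "tz": 0, "ax": 0, "ay": 0, "az": 0},
    {"claw": 1, "tx": 0, "ty": 0, "tz": 0, "ax": 0, "ay": 0, "az": 0},
    {"claw": 1, "tx": 0, "ty": 0, "tz": 0, "ax": 0, "ay": 0, "az": 0},
    {"claw": 1, "tx": 0, "ty": 0, "tz": 0, "ax": 0, "ay": 0, "az": 0},
    {"claw": 1, "tx": 0, "ty": 0, "tz": 0, "ax": 0, "ay": 0, "az": 0}
  ]
}}

```text
clock: 30.33
tcp_pos: [0.6135, -0.1304, 0.2349]
orientation: [2.358, 2.073, 0.002]
contact_force: [-2.5, 0.5, 4.6]
grip_width: 0.0151
gripper_force: 40.0
```

Run:
```python
from h import *
st()
```

```text
{'clock': 30.333, 'joints': [0.4, 0.628, -0.397, 1.78, 0.324, 0.796, -0.286], 'tcp_pos': [0.614, -0.13, 0.235], 'orientation': [2.358, 2.073, 0.002], 'contact_force': [-2.491, 0.477, 4.566], 'moment': [0.111, 0.46, -0.03], 'gripper_force': 40.034, 'grip_width': 0.015}
[[0.128, 0.992, 0.002], [0.992, -0.128, -0.0], [-0.0, 0.002, -1.0]]
```

Request:
{"op": "arm_command", "data": {
  "plan": [
    {"claw": 1, "tx": 0, "ty": 0, "tz": -0.001, "ax": 0, "ay": 0, "az": 5},
    {"claw": 1, "tx": 0, "ty": 0, "tz": 0, "ax": 0, "ay": 0, "az": 5},
    {"claw": 1, "tx": 0, "ty": 0, "tz": 0, "ax": 0, "ay": 0, "az": 5},
    {"claw": 1, "tx": 0, "ty": 0, "tz": 0, "ax": 0, "ay": 0, "az": 5},
    {"claw": 1, "tx": 0, "ty": 0, "tz": 0, "ax": 0, "ay": 0, "az": 5},
    {"claw": 1, "tx": 0, "ty": 0, "tz": 0, "ax": 0, "ay": 0, "az": 5},
    {"claw": 1, "tx": 0, "ty": 0, "tz": 0, "ax": 0, "ay": 0, "az": 5},
    {"claw": 1, "tx": 0, "ty": 0, "tz": 0, "ax": 0, "ay": 0, "az": 5},
    {"claw": 1, "tx": 0, "ty": 0, "tz": 0, "ax": 0, "ay": 0, "az": 5},
    {"claw": 1, "tx": 0, "ty": 0, "tz": 0, "ax": 0, "ay": 0, "az": 5}
  ]
}}

```text
clock: 31.17
tcp_pos: [0.6138, -0.1308, 0.2351]
orientation: [3.016, 0.876, 0.004]
contact_force: [2.6, -0.7, -3.7]
grip_width: 0.0153
gripper_force: 40.0
```

Request:
{"op": "arm_command", "data": {
  "plan": [
    {"claw": 1, "tx": 0, "ty": 0, "tz": 0, "ax": 0, "ay": 0, "az": 5},
    {"claw": 1, "tx": 0, "ty": 0, "tz": 0, "ax": 0, "ay": 0, "az": 5},
    {"claw": 1, "tx": 0, "ty": 0, "tz": 0, "ax": 0, "ay": 0, "az": 5},
    {"claw": 1, "tx": 0, "ty": 0, "tz": 0, "ax": 0, "ay": 0, "az": 5},
    {"claw": 1, "tx": 0, "ty": 0, "tz": 0, "ax": 0, "ay": 0, "az": 5},
    {"claw": 1, "tx": 0, "ty": 0, "tz": 0, "ax": 0, "ay": 0, "az": 0},
    {"claw": 1, "tx": 0, "ty": 0, "tz": 0, "ax": 0, "ay": 0, "az": 0},
    {"claw": 1, "tx": 0, "ty": 0, "tz": 0, "ax": 0, "ay": 0, "az": 0},
    {"claw": 1, "tx": 0, "ty": 0, "tz": 0, "ax": 0, "ay": 0, "az": 0},
    {"claw": 1, "tx": 0, "ty": 0, "tz": 0, "ax": 0, "ay": 0, "az": 0}
  ]
}}

```text
clock: 32.0
tcp_pos: [0.6139, -0.1311, 0.235]
orientation: [3.134, 0.212, 0.004]
contact_force: [3.6, -2.7, -1.8]
grip_width: 0.0153
gripper_force: 40.3
```

Run:
```python
from h import *
st()
```

```text
{'clock': 32.0, 'joints': [0.164, 0.596, -0.072, 1.797, 0.06, 0.748, -1.375], 'tcp_pos': [0.614, -0.131, 0.235], 'orientation': [3.134, 0.212, 0.004], 'contact_force': [3.564, -2.749, -1.817], 'moment': [-0.81, -0.943, -0.042], 'gripper_force': 40.335, 'grip_width': 0.015}
[[0.991, 0.134, 0.003], [0.134, -0.991, -0.001], [0.003, 0.001, -1.0]]
```

Request:
{"op": "arm_command", "data": {
  "plan": [
    {"claw": 0.6, "tx": 0, "ty": 0, "tz": 0, "ax": 0, "ay": 0, "az": 0},
    {"claw": 0.6, "tx": 0, "ty": 0, "tz": 0, "ax": 0, "ay": 0, "az": 0},
    {"claw": 0.5, "tx": 0, "ty": 0, "tz": 0, "ax": 0, "ay": 0, "az": 0},
    {"claw": 0.5, "tx": 0, "ty": 0, "tz": 0, "ax": 0, "ay": 0, "az": 0},
    {"claw": 0.5, "tx": 0, "ty": 0, "tz": -0.01, "ax": 0, "ay": 0, "az": 0},
    {"claw": 0.5, "tx": 0, "ty": 0, "tz": -0.03, "ax": 0, "ay": 0, "az": 0},
    {"claw": 0.3, "tx": 0, "ty": 0, "tz": -0.04, "ax": 0, "ay": 0, "az": 0},
    {"claw": 0, "tx": 0, "ty": 0, "tz": -0.04, "ax": 0, "ay": 0, "az": 0},
    {"claw": 0, "tx": 0, "ty": 0, "tz": -0.04, "ax": 0, "ay": 0, "az": 0},
    {"claw": 0, "tx": 0, "ty": 0, "tz": -0.04, "ax": 0, "ay": 0, "az": 0}
  ]
}}

```text
clock: 32.83
tcp_pos: [0.6125, -0.1303, 0.4371]
orientation: [-3.134, -0.21, -0.0]
contact_force: [0.9, -0.2, -0.3]
grip_width: 0.0852
gripper_force: 0.0
```

Run:
```python
from h import *
st()
im,P=snap('wrist'); cv2.imwrite('pics/end.png',im[:,:,::-1]); m=r.camera_model('wrist')
find('wrist',P,['dial_grip'])
def bk(k,z=.082):
    d=np.c_[(k[:,0]-m['cx'])/m['fx'],-(k[:,1]-m['cy'])/m['fy'],-np.ones(len(k))]@P[0].T; return (P[1]+d*((z-P[1][2])/d[:,2])[:,None])[:,:2]
h=cv2.cvtColor(im,cv2.COLOR_RGB2HSV); b=((h[...,2]>140)&(h[...,1]<70)).astype('uint8')
n,l,s,c=cv2.connectedComponentsWithStats(b)
for i in range(1,n):
    W=bk(np.column_stack(np.where(l==i))[:,::-1]) if 5<s[i,4]<400 else None
    if W is not None and np.linalg.norm(W.mean(0)-[.6135,-.1305])<.055:
        e=np.linalg.svd(W-W.mean(0))[2][0]; q=W.mean(0)-[.6135,-.1305]; print(s[i],np.round(W.mean(0),4),'radial',round(np.degrees(np.arctan2(q[1],q[0])),1),'axis',round(np.degrees(np.arctan2(e[1],e[0])),1),round(np.ptp((W-W.mean(0))@e),4))
for cam in('side','top'):
    im,P=snap(cam); find(cam,P,['splash_cover','safety_cap','black_tray'])
```

```text
{'clock': 32.833, 'joints': [0.166, 0.372, -0.075, 1.638, 0.03, 1.133, -1.353], 'tcp_pos': [0.613, -0.13, 0.437], 'orientation': [-3.134, -0.21, -0.0], 'contact_force': [0.858, -0.216, -0.279], 'moment': [0.014, -0.065, -0.02], 'gripper_force': 0.0, 'grip_width': 0.085}
[[0.991, 0.133, 0.0], [0.133, -0.991, 0.0], [0.0, -0.0, -1.0]]
wrist tip_of dial_grip [ 0.613 -0.133  0.075] 0.81
wrist tip_of dial_grip [0.637 0.068 0.171] 0.43
[318 136   6   7  35] [ 0.6554 -0.126 ] radial 6.1 axis 172.3 0.0064
[303 140   7   7  37] [ 0.6498 -0.1114] radial 27.8 axis -112.7 0.0065
[333 140   6   7  36] [ 0.6538 -0.1418] radial -15.6 axis -167.0 0.0063
[291 149   7   7  37] [ 0.6388 -0.1004] radial 50.0 axis 136.1 0.0062
[344 149   7   7  37] [ 0.646  -0.1553] radial -37.3 axis -143.4 0.007
[319 154   4  23  87] [ 0.6288 -0.1296] radial 3.5 axis -172.5 0.0233
side tip_of splash_cover [ 0.638 -0.335  0.003] 0.65
side tip_of splash_cover [0.642 0.07  0.172] 0.64
side tip_of splash_cover [ 0.614 -0.13   0.073] 0.59
side tip_of safety_cap [0.512 0.347 0.002] 0.72
side tip_of safety_cap [0.651 0.218 0.   ] 0.66
side tip_of black_tray [0.469 0.342 0.   ] 0.84
top tip_of splash_cover [ 0.639 -0.341 -0.001] 0.97
top tip_of splash_cover [0.638 0.07  0.168] 0.73
top tip_of safety_cap [ 0.65   0.221 -0.003] 0.81
top tip_of safety_cap [0.51  0.345 0.001] 0.8
top tip_of safety_cap [ 0.615 -0.128  0.076] 0.23
top tip_of black_tray [0.469 0.348 0.002] 0.58
```

```bash
python3 -c "
from bench import r
print(r.hand_in())"
```

```text
the job is handed in; nothing more can be done
None
```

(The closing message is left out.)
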